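# Clean the candling lamp and hold an egg over it

## Robot

A 6-joint arm with a two-finger parallel gripper is mounted at the origin on the work surface. World frame = base frame: x ahead of the robot, y to its left, z up, the work surface at z = 0. Lengths are in mm, angles in rad, forces in N, time in s.
With the tool pointing down it reaches from about 400 to 925 mm from the base axis. Payload 12.5 kg.
Tool frame: the origin (TCP) lies on the centre line of the jaws, within the pads' length; the fingertips stand 14 mm ahead of it and the grasp point (between the pads) lies 5 mm behind it; z points along the fingers, y is the direction in which the jaws open and shut (so a half turn about z gives the same grasp; the last joint's range is limited). The gripper opens to 95 mm and grips with 3 to 60 N. Pads are 20 mm wide; open, the fingers measure 119 mm over their backs; the gripper's body (75 mm by 180 mm) begins 59 mm behind the grasp point.
Start: joints at [-1.443, 0.491, 1.559, -0, 1.092, -0.106], TCP at [144.819, -608.007, 228.661] pointing down, gripper open.
Joint ranges: [-3.1, 3.1], [-0.84, 2.19], [0.05, 2.79], [-1.13, 4.28], [0.06, 2.93], [-2.69, 2.69]. Speed limits (rad/s): [2.22, 2.22, 2.79, 3.14, 3.14, 3.14].

## Interface

Orientations are given as [roll, pitch, yaw] about the fixed x, y, z axes, in that order (R = Rz(yaw) Ry(pitch) Rx(roll)).
In Python, from cell import * gives the robot as it stands.
- The arm moves only by the tool play_rows, never from a script. Its argument "moves" is a list of rows, each a list of 7 numbers: the shift along the tool's x, y, z in m, then the turn, a rotation vector about the tool's x, y, z in rad, then the opening in per cent of the stroke, from 0 (shut) to 100 (fully open). In form: [[tx, ty, tz, ax, ay, az, claw], ...]. A call has 1 to 8 rows; each row shifts and turns the pose as measured when the row begins, along the tool's axes as they then stand; what a row does not reach is not made up. A row lasts 1/10 s, in which the tool goes at most 50 mm and 8.59 degrees, less where a joint would pass 70% of its speed; a pose out of reach is approached as far as the arm can. A call is refused whole if a number of a shift passes 0.05 or a number of a turn 0.15, either way. A call with a gripper value outside its range is refused whole. The fingers move at their own pace and stop on an object; the grip force is fixed at half the most. Time passes only in rows, so rows that do not move let the fingers close. It gives the time, the measured TCP pose, the force and the opening at its end, in the units of the state.
- state(): the state, without advancing time (a new reading comes with each control period).
- read_camera(name): name is "side" or "top" or "wrist"; returns a dict with "img" (384x512x3 uint8, red, green, blue), "fx", "fy", "cx", "cy" (pixels), "k1" (the pictures are not rectified: a ray, as slopes to the right and down, at radius r is drawn at 1 + k1 r^2 times it, then the intrinsics apply), "R" (3x3) and "t" (3): a world point X has camera coordinates R X + t. Camera axes: x right, y down, z forward; pixel columns grow to the right and rows downward; lengths in mm; the calibration is good to about 2 mm. A picture is of the moment at which its call begins. There is no depth.
- job_done(): hands the job in, once; it reports no verdict.
The state is a dict: "t": time; "joints": joint angles; "qvel": joint speeds; "tau": joint torques, N m; "eef_pos": TCP position; "tcp_rot": TCP orientation; "ft_force": force on the tool from outside, world axes, zero at the start; "moment": the same for the moment, N m; "opening": opening from 0.0 (shut) to 1.0 (fully open).
Only numpy, scipy, OpenCV 4.12 (cv2) and the standard library are available. Lean on these libraries where they do the work, as an engineer would, in place of code of your own. Each camera call takes 0.05 s, during which the arm holds its last target.

## Task

Brush out the upright tube of the egg candling lamp: two strokes with the brush right down to its floor, drawing the brush well up towards the mouth (or out) after each, then stand the brush back in its stand and let go of it. After that lift the egg tray by its handle bar, carry it level so that the loose egg stays in its shallow pocket, and finish while still holding it: level, still and centred over the lamp's mouth, about 30 mm above it and not touching it. Leave the mug, the jar, the stamp and the pot where they stand.

Things in the scene. Friction and masses are not known exactly. Their poses are not given: they have to be found in the camera images.
- candler: Candling lamp, grey plastic, fixed to the table, upright: a round foot 90 mm across and 26 mm high that narrows to a tube 62 mm across outside and 52 mm inside, open at the top 110 mm above the table; its inner floor (a pale lens) is 30 mm above the table. Origin at the centre of its underside, z up.
- lamp_mouth (a point): Centre of the lamp tube's open mouth, 110 mm above the table.
- lamp_floor (a point): Centre of the lamp tube's inner floor, 30 mm above the table (80 mm below the mouth).
- stand: Brush stand, white plastic, fixed: a round cup 56 mm across outside, 48 mm inside, 45 mm high, inner floor 5 mm above the table, on a square foot 80 x 80 x 5 mm. Origin at the centre of its underside, z up.
- brush: Long round brush (70 g, rigid), 160 mm from end to end, standing loose and upright in the stand with its head down. Head: dark cylinder with grey rings, 36 mm across, 60 mm long, flat foot; then a steel neck 7 mm thick; then a round wooden handle 16 mm thick from 95 to 160 mm. Origin at the centre of the head's flat foot, z along the brush towards the handle; the top is 165 mm above the table as it stands.
- brush_tip (a point): Centre of the flat foot of the brush head (same as the brush's origin).
- brush_grip (a point): Middle of the upper handle of the brush, 135 mm from the tip, a place to grip (16 mm thick, 25 mm below the handle's top).
- tray: Egg tray (about 220 g, loose): grey plastic plate 110 x 110 x 5 mm on the table with, in the middle, a round pocket with a clear bottom 3 mm thick and a raised rim, 66 mm across inside, rim top 10 mm above the underside. Two aluminium posts at y = +50 and -50 mm carry a straight handle bar over the egg. Origin at the centre of its underside, z up; the bar runs along its y.
- tray_bar (a point): Centre of the tray's handle bar, 110 mm above the tray's underside. The bar is 12 mm thick (along the tray's x), 20 mm tall (100 to 120 mm) and 106 mm long along the tray's y; grip it across its thickness, in the middle. The space under it is free down to the egg's top at 47 mm.
- tray_pocket (a point): Where the egg's centre lies when it is in the middle of the pocket: 24.5 mm above the tray's underside.
- egg: A hen's egg, 57 mm long, 43 mm thick, about 60 g, lying loose in the tray's pocket. It can roll some 17 mm from the pocket's middle before the rim stops it. Origin at its middle, x along its length.
- mug: White mug, 76 mm across, 85 mm high, with a handle; loose, to be left alone. Origin at the centre of its underside.
- jar: Closed glass jar with a white cap, 60 mm across, 75 mm high; loose, to be left alone. Origin at the centre of its underside.
- stamp: Wooden hand stamp, 38 mm across, 72 mm high; loose, to be left alone. Origin at the centre of its underside.
- pot: White plastic pot, open, 76 mm across at its rim, 60 mm high; loose, to be left alone. Origin at the centre of its underside.
Not all that is in view belongs to the job. What is shaped like the tray but green is not meant.

How it is judged:
By the outcome, as a careful person would: the job done as asked, in the order asked, and still so for the second after the job is handed in, while the arm keeps its last pose, push and grip.
It also fails if it takes over 67 s, if anything falls off the work surface, if the arm or the gripper's body presses on something with over 40 N, if the wrist force passes 120 N, or if a joint passes its speed limit or range.

## Working session

There is one attempt and no reset: what is moved stays moved. The work goes in short steps, Python scripts to look and compute and a tool call to move; the robot and the scene stay as the last step left them, time stands still between calls to the robot, and variables do not carry over. Pictures are saved under pics/ and viewed, and the job is handed in when it is done.

Besides the shell and the picture viewer there is one more tool, called after "Request:" by a JSON object that holds its "op" and its "data". play_rows: Moves the arm, as the interface text tells. Its arguments: {"type":"object","properties":{"moves":{"type":"array"}},"required":["moves"]}

```bash
mkdir -p pics; ls
python3 - <<'E'
from cell import *
import cv2
s=state();print(s)
for n in ["side","top","wrist"]:
    c=read_camera(n); cv2.imwrite(f"pics/{n}0.png",c["img"][:,:,::-1]); print(n,{k:c[k] for k in c if k!="img"})
E
```

```text
pics
{'t': 0.0, 'joints': array([-1.44259968e+00,  4.91567273e-01,  1.55944489e+00,  1.80910855e-06,
        1.09170562e+00, -1.05599497e-01]), 'qvel': array([-0.00078219, -0.00165238, -0.00191852,  0.00096495,  0.00060209,
       -0.00121936]), 'tau': array([-2.40897403e-03, -6.12653947e+01, -2.58188438e+01,  6.93266024e-02,
        4.81971481e-02, -7.80246728e-05]), 'eef_pos': array([ 144.78860341, -607.76392607,  228.05851918]), 'tcp_rot': array([-3.14047395e+00, -1.20188691e-04,  2.33795240e-01]), 'ft_force': array([-0.60910797,  0.57274811, -0.63451336]), 'moment': array([-0.02297004,  0.04057177,  0.02275848]), 'opening': 0.9980197755135465}
side {'fx': 440.4682050052161, 'fy': 440.4682050052161, 'cx': 247.26007219652502, 'cy': 193.613265406655, 'k1': -0.12367866199793792, 'R': array([[-0.83626608, -0.54786667, -0.02238666],
       [-0.33548569,  0.54352704, -0.76943337],
       [ 0.43371465, -0.63594062, -0.63833466]]), 't': array([ 462.4124121 ,  188.66941264, 1244.1903721 ])}
top {'fx': 420.8589585682832, 'fy': 420.8589585682832, 'cx': 248.30636740102125, 'cy': 195.65093710720777, 'k1': -0.10341506966044708, 'R': array([[-1.86433302e-03, -9.99878412e-01,  1.54817999e-02],
       [-9.91945262e-01, -1.11733806e-04, -1.26667218e-01],
       [ 1.26653547e-01, -1.55932479e-02, -9.91824445e-01]]), 't': array([  74.8800355 ,  524.62764297, 1415.17851494])}
wrist {'fx': 338.00900617232, 'fy': 338.00900617232, 'cx': 253.2785035583148, 'cy': 191.9801749853291, 'k1': -0.03208915908383962, 'R': array([[ 0.22992072, -0.97320843, -0.00134737],
       [-0.94577956, -0.22376659,  0.23543476],
       [-0.22942859, -0.05285701, -0.97188922]]), 't': array([-625.66651227,  -26.99752825,  389.54557123])}
```

View pics/side0.png

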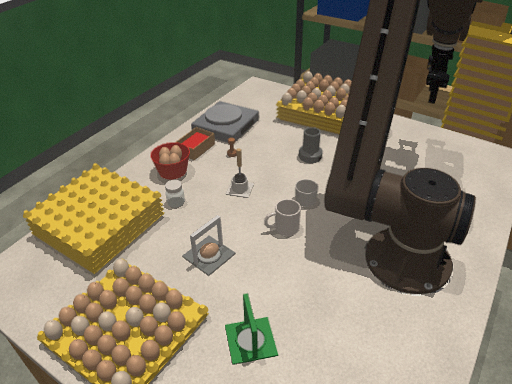

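View pics/top0.png

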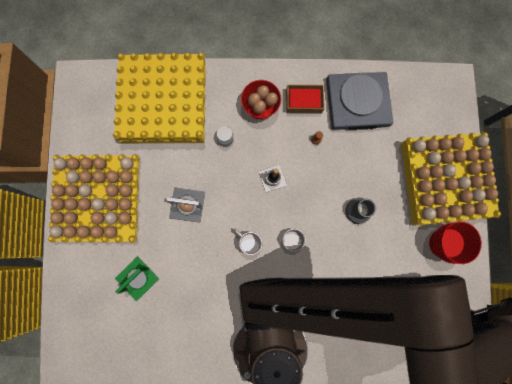

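View pics/wrist0.png

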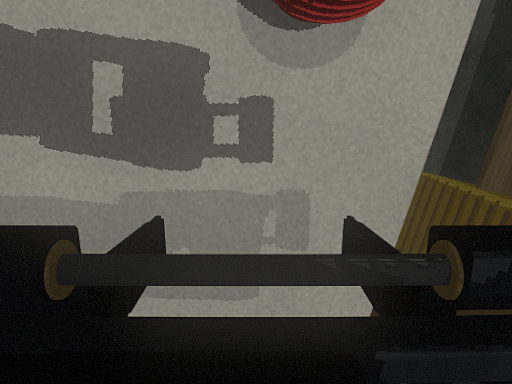

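The top view shows the stand and brush near (273,178), the lamp near (360,209), the tray near (187,204) and the green decoy at (136,278). The mug is at (248,243), the pot at (291,239), the jar at (224,135) and the stamp at (317,138). I'll enlarge the crops next.

```bash
cat > h.py <<'E'
import numpy as np, cv2
from cell import *
from scipy.spatial.transform import Rotation as Rot
def proj(c,X):
    p=np.atleast_2d(X)@c["R"].T+c["t"]; s=p[:,:2]/p[:,2:]; r2=(s**2).sum(1,keepdims=True)
    s=s*(1+c["k1"]*r2); return s*[c["fx"],c["fy"]]+[c["cx"],c["cy"]]
def ray(c,u,v):
    d=(np.array([u,v])-[c["cx"],c["cy"]])/[c["fx"],c["fy"]]; s=d.copy()
    for _ in range(20): s=d/(1+c["k1"]*(s@s))
    D=c["R"].T@np.array([s[0],s[1],1.]); return -c["R"].T@c["t"],D
def onz(c,u,v,z):
    o,d=ray(c,u,v); return o+d*(z-o[2])/d[2]
def tri(c1,p1,c2,p2):
    o1,d1=ray(c1,*p1);o2,d2=ray(c2,*p2)
    a=np.linalg.lstsq(np.c_[d1,-d2],o2-o1,rcond=None)[0]
    A=o1+a[0]*d1;B=o2+a[1]*d2
    return (A+B)/2,np.linalg.norm(A-B)
def crop(c,u0,v0,u1,v1,k,fn,pts=None):
    im=cv2.resize(c["img"][v0:v1,u0:u1,::-1],None,fx=k,fy=k,interpolation=cv2.INTER_CUBIC)
    if pts is not None:
        for q in pts:
            for a in q: 
                cv2.circle(im,(int(round((a[0]+.5-u0)*k)),int(round((a[1]+.5-v0)*k))),1,(0,0,255),-1)
    cv2.imwrite(fn,im)
def circ(x,y,z,r,n=40):
    t=np.linspace(0,2*np.pi,n);return np.c_[x+r*np.cos(t),y+r*np.sin(t),z+0*t]
E
python3 - <<'E'
from h import *
t=read_camera("top");s=read_camera("side")
np.savez("c0.npz",**{f"{n}_{k}":v for n,c in(("top",t),("side",s)) for k,v in c.items()})
for n,u,v,z in [("stand",273,179,5),("lamp",357,210,110),("tray",187,204,5),("mug",249,244,80),("pot",291,240,60),("jar",224,135,75),("stamp",317,138,60),("green",136,278,5)]:
    print(n,onz(t,u,v,z).round(1))
crop(t,160,170,300,240,5,"pics/a1.png"); crop(t,240,150,400,240,5,"pics/a2.png")
crop(s,170,110,330,230,5,"pics/a3.png")
crop(s,170,200,250,280,7,"pics/a4.png")
E
```

```text
stand [587.5 -13.3   5. ]
lamp [ 467.5 -280.6  110. ]
tray [498.8 288.5   5. ]
mug [358.6  73.2  80. ]
pot [371.8 -67.6  60. ]
jar [727.6 157.5  75. ]
stamp [ 722.4 -163.3   60. ]
green [242.1 461.6   5. ]
```

View pics/a2.png

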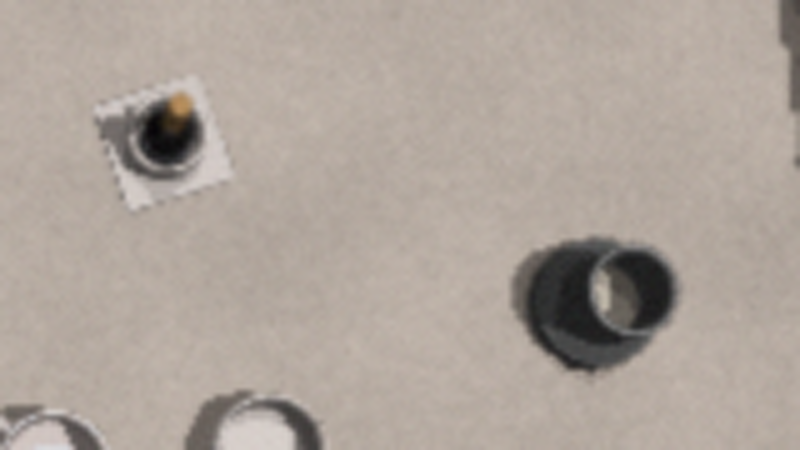

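View pics/a3.png

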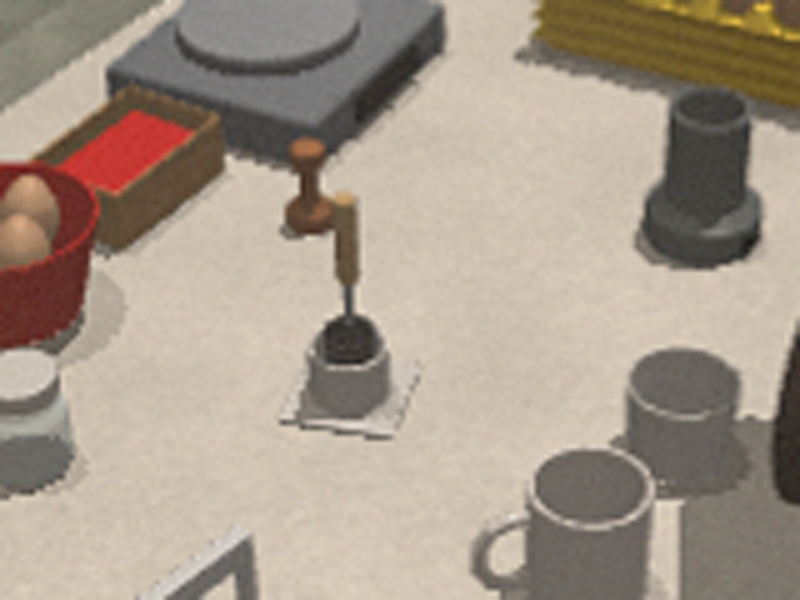

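View pics/a1.png

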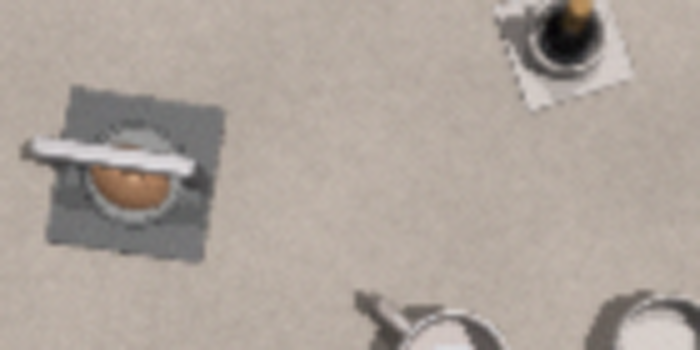

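View pics/a4.png

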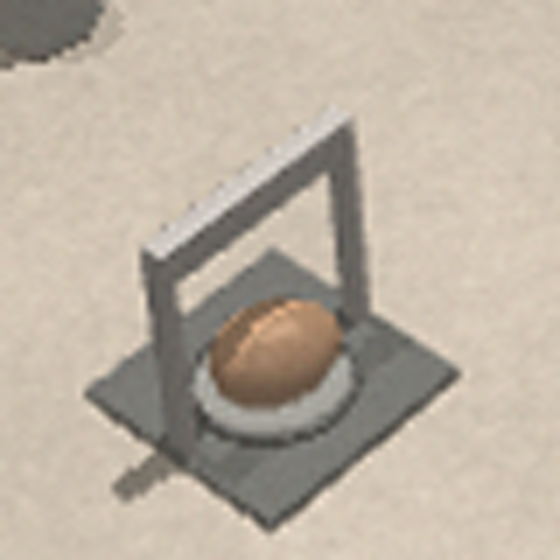

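```bash
cat >> h.py <<'E'
def load():
    f=np.load("c0.npz"); return [{k:f[f"{n}_{k}"] for k in ("img","fx","fy","cx","cy","k1","R","t")} for n in("top","side")]
E
python3 - <<'E'
from h import *
t,s=load()
pt=lambda x,y:(x/5+160-.1*4,y/5+170-.4)
p2=lambda x,y:(x/5+240-.4,y/5+150-.4)
p3=lambda x,y:(x/5+170-.4,y/5+110-.4)
p4=lambda x,y:(x/7+170-.43,y/7+200-.43)
P=[onz(t,*pt(*q),5) for q in [(72,87),(224,107),(203,263),(48,242)]]
print("tray top",np.round(P,1),np.mean(P,0).round(1))
P=np.array(P);
for a,b in((0,1),(3,2),(1,2),(0,3)): d=P[b]-P[a];print(np.linalg.norm(d),np.degrees(np.arctan2(d[1],d[0])))
P=np.array([onz(s,*p4(*q),5) for q in [(85,393),(272,250),(461,373),(268,531)]])
print("tray side",P.round(1),P.mean(0))
for a,b in((0,1),(3,2),(1,2),(0,3)): d=P[b]-P[a];print(np.linalg.norm(d),np.degrees(np.arctan2(d[1],d[0])))
B=[onz(t,*pt(*q),120) for q in[(35,149),(195,166)]];print("bar",np.round(B,1),np.mean(B,0))
B=[onz(s,*p4(*q),120) for q in[(153,250),(342,117)]];print("bar side",np.round(B,1),np.mean(B,0))
print("stand",np.mean([onz(t,*p2(*q),5) for q in[(95,105),(200,75),(233,180),(135,211)]],0), np.mean([onz(s,*p3(*q),5) for q in[(281,421),(393,437),(420,370)]],0))
print("cup rim",onz(t,*p2(168,135),45),onz(s,*p3(349,350),45))
print("brush top",onz(t,*p2(181,101),165),onz(s,*p3(345,200),165))
print("lamp",onz(t,*p2(633,290),110),onz(s,*p3(709,107),110))
E
```

```text
tray top [[558.9 335.4   5. ]
 [544.7 228.1   5. ]
 [435.1 241.5   5. ]
 [449.6 350.    5. ]] [497.1 288.8   5. ]
108.22105132903924 -97.54592973291153
109.44179298027346 -97.63268727077259
110.39475640827916 173.00600668242083
110.22402917855287 172.37236199314603
tray side [[559.5 336.4   5. ]
 [544.1 228.1   5. ]
 [434.1 243.9   5. ]
 [450.9 354.4   5. ]] [497.14729585 290.70659664   5.        ]
109.42354252707915 -98.12470233737824
111.76359369123965 -98.67119834214941
111.16207344108469 171.82825877908954
110.12276434395139 170.61285243382954
bar [[501.3 339.8 120. ]
 [490.3 236.1 120. ]] [495.81080161 287.94739599 120.        ]
bar side [[505.5 339.3 120. ]
 [488.3 240.4 120. ]] [496.92886651 289.83963228 120.        ]
stand [590.69365186 -12.48390187   5.        ] [572.14798066  -0.79714631   5.        ]
cup rim [589.13750211 -11.06309121  45.        ] [587.7785965   -6.95807885  45.        ]
brush top [590.02331915 -10.39044092 165.        ] [587.14432561  -8.66713829 165.        ]
lamp [ 475.30080523 -311.66121136  110.        ] [ 477.77322036 -311.72741167  110.        ]
```

Run:
```python
from h import *
t,s=load()
def tray(x,y,a):
    R=Rot.from_euler("z",a,degrees=True).as_matrix()
    def sq(hx,hy,z):
        o=np.array([[-hx,-hy],[hx,-hy],[hx,hy],[-hx,hy],[-hx,-hy]],float)
        l=np.concatenate([np.linspace(o[i],o[i+1],30) for i in range(4)])
        return (np.c_[l,np.full(len(l),z)])@R.T+[x,y,0]
    return [sq(55,55,5),sq(6,53,120)]
for c,n,b1,b2 in((t,"t",(160,170,300,240,5),(240,150,400,240,5)),(s,"s",(160,200,290,290,6),(220,110,330,210,7))):
    crop(c,*b1,f"pics/o1{n}.png",[proj(c,q) for q in tray(497,289.5,-8)])
    crop(c,*b2,f"pics/o2{n}.png",[proj(c,q) for q in [circ(476.5,-311.7,110,31),circ(476.5,-311.7,0,45),circ(589,-10.5,45,28),circ(588.5,-9.5,165,8)]])
```

```text
(no output)
```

View pics/o1t.png

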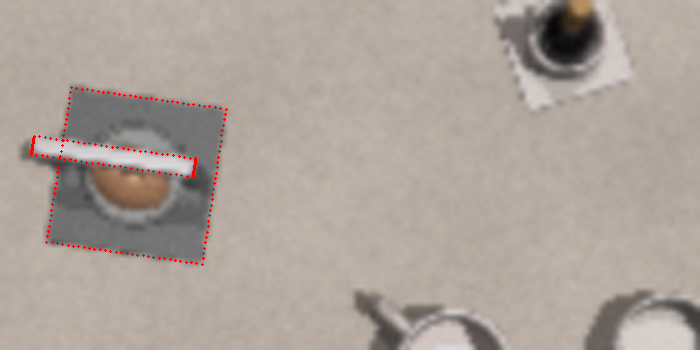

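View pics/o1s.png

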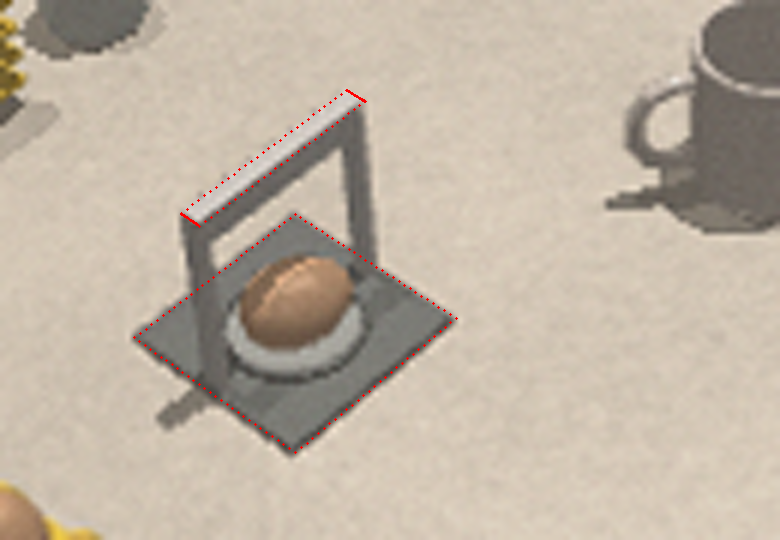

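View pics/o2t.png

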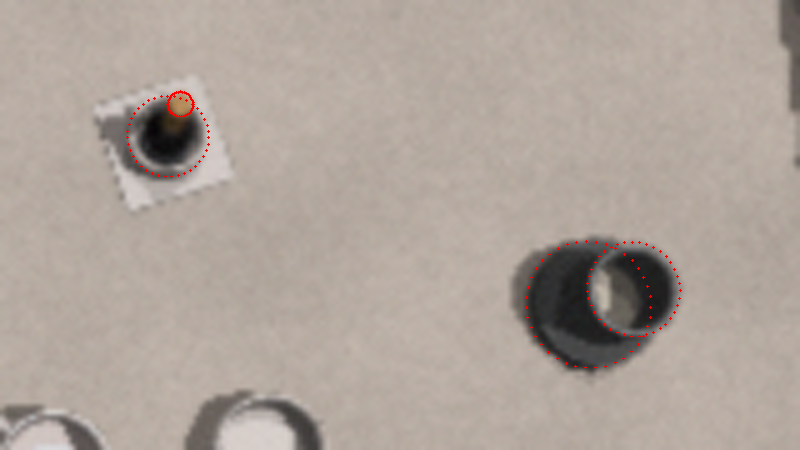

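View pics/o2s.png

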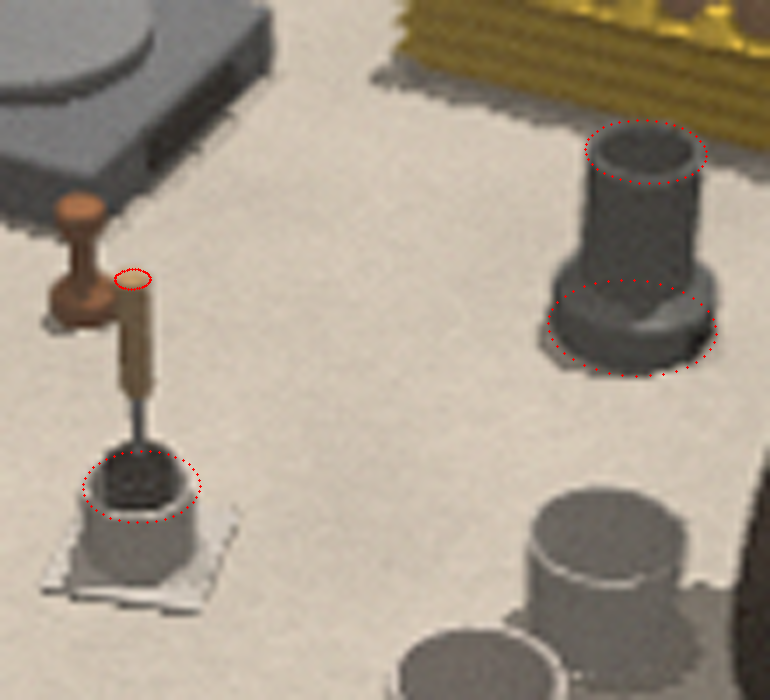

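```bash
cat >> h.py <<'E'
def plan(pos,yaw,n,prof=None,start=None):
    """rows from measured pose to pos (mm), tool straight down with yaw; prof = relative step weights"""
    st=state(); p=np.array(st["eef_pos"]); R=Rot.from_euler("xyz",st["tcp_rot"])
    Rt=Rot.from_euler("xyz",[np.pi,0,yaw])
    w=np.ones(n) if prof is None else np.array(prof,float); w=w/w.sum()
    rv=(R.inv()*Rt).as_rotvec(); D=np.array(pos,float)-p
    for wi in w:
        sh=R.inv().apply(D*wi)/1000; tr=rv*wi
        print(np.r_[sh.round(4),tr.round(3)].tolist())
        R=R*Rot.from_rotvec(tr)
    print("from",p.round(1),"rot",np.round(st["tcp_rot"],4),"t",round(st["t"],2))
E
python3 - <<'E'
from h import *
plan([588.5,-9.5,240],1.43,16)
E
```

```text
[0.0356, -0.03, -0.0007, -0.0, -0.0, -0.075]
[0.0378, -0.0272, -0.0007, -0.0, -0.0, -0.075]
[0.0397, -0.0243, -0.0007, -0.0, -0.0, -0.075]
[0.0414, -0.0213, -0.0007, -0.0, -0.0, -0.075]
[0.0429, -0.0181, -0.0007, -0.0, -0.0, -0.075]
[0.0441, -0.0149, -0.0007, -0.0, -0.0, -0.075]
[0.0451, -0.0115, -0.0007, -0.0, -0.0, -0.075]
[0.0458, -0.0081, -0.0007, -0.0, -0.0, -0.075]
[0.0463, -0.0047, -0.0007, -0.0, -0.0, -0.075]
[0.0465, -0.0012, -0.0007, -0.0, -0.0, -0.075]
[0.0465, 0.0023, -0.0007, -0.0, -0.0, -0.075]
[0.0462, 0.0057, -0.0007, -0.0, -0.0, -0.075]
[0.0456, 0.0092, -0.0007, -0.0, -0.0, -0.075]
[0.0448, 0.0125, -0.0007, -0.0, -0.0, -0.075]
[0.0438, 0.0159, -0.0007, -0.0, -0.0, -0.075]
[0.0425, 0.0191, -0.0007, -0.0, -0.0, -0.075]
from [ 144.8 -607.9  228.4] rot [-3.1412 -0.      0.2338] t 0.25
```

Request:
{"op": "play_rows", "data": {"moves": [[0.035,-0.03,-0.001,0,0,-0.075,60],[0.038,-0.027,-0.001,0,0,-0.075,60],[0.04,-0.024,-0.001,0,0,-0.075,60],[0.041,-0.021,-0.001,0,0,-0.075,60],[0.043,-0.018,-0.001,0,0,-0.075,60],[0.044,-0.015,-0.001,0,0,-0.075,60],[0.045,-0.0115,-0.001,0,0,-0.075,60],[0.046,-0.008,-0.001,0,0,-0.075,60]]}}

```text
t: 1.05
eef_pos: [367.9, -301.0, 235.2]
tcp_rot: [3.141, -0.0, 0.848]
ft_force: [0.1, -0.2, 0.2]
opening: 0.6
```

Run:
```python
from h import *
plan([588.5,-9.5,240],1.43,8)
```

```text
[0.0456, -0.0034, -0.0006, 0.0, -0.0, -0.073]
[0.0457, -0.0001, -0.0006, 0.0, -0.0, -0.073]
[0.0456, 0.0032, -0.0006, 0.0, -0.0, -0.073]
[0.0452, 0.0065, -0.0006, 0.0, -0.0, -0.073]
[0.0446, 0.0098, -0.0006, 0.0, -0.0, -0.073]
[0.0438, 0.013, -0.0006, 0.0, -0.0, -0.073]
[0.0427, 0.0162, -0.0006, 0.0, -0.0, -0.073]
[0.0415, 0.0192, -0.0006, 0.0, -0.0, -0.073]
from [ 367.9 -301.   235.2] rot [ 3.1415e+00 -2.0000e-04  8.4770e-01] t 1.05
```

Request:
{"op": "play_rows", "data": {"moves": [[0.0456,-0.0034,-0.001,0,0,-0.073,60],[0.0457,0,-0.001,0,0,-0.073,60],[0.0456,0.0032,-0.001,0,0,-0.073,60],[0.0452,0.0065,-0.001,0,0,-0.073,60],[0.0446,0.01,-0.001,0,0,-0.073,60],[0.0438,0.013,-0.001,0,0,-0.073,60],[0.0427,0.0162,0,0,0,-0.073,60],[0.0415,0.0192,0,0,0,-0.073,60]]}}

```text
t: 1.85
eef_pos: [592.3, 7.5, 242.8]
tcp_rot: [3.139, 0.001, 1.457]
ft_force: [-0.3, -0.2, 0.9]
opening: 0.597
```

Run:
```python
from h import *
c=read_camera("wrist"); print(state()["eef_pos"],state()["tcp_rot"])
X=[circ(588.5,-9.5,165,8),circ(589,-10.5,45,28)]
crop(c,0,0,512,384,1.5,"pics/w1.png",[proj(c,x) for x in X])
```

```text
[595.24773809  12.15749208 242.59536191] [ 3.13730770e+00 -6.82405607e-04  1.46398138e+00]
```

View pics/w1.png

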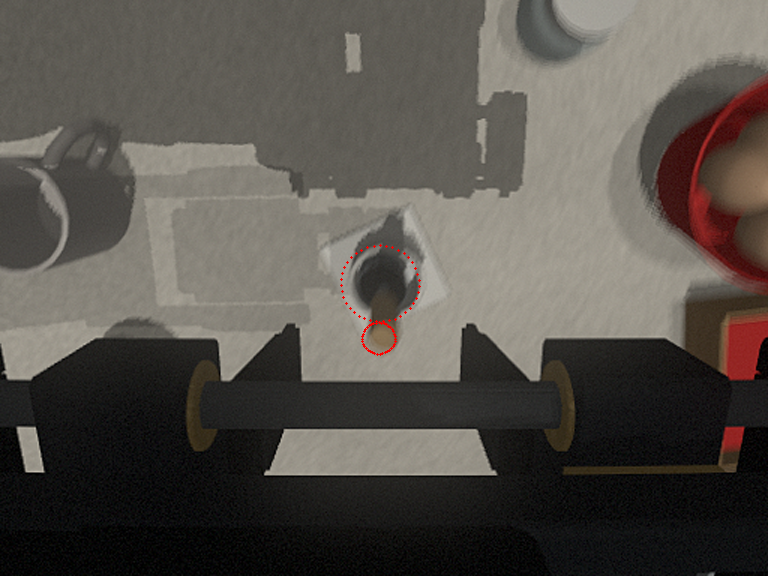

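Run:
```python
from h import *
plan([588.5,-9.5,205],1.43,4,[1,1,.5,.3])
```

```text
[-0.008, -0.0016, 0.0134, 0.002, -0.0, 0.012]
[-0.008, -0.0015, 0.0134, 0.002, -0.0, 0.012]
[-0.004, -0.0007, 0.0067, 0.001, -0.0, 0.006]
[-0.0024, -0.0004, 0.004, 0.0, -0.0, 0.004]
from [595.2  12.2 242.6] rot [ 3.1373e+00 -7.0000e-04  1.4640e+00] t 1.9
```

Request:
{"op": "play_rows", "data": {"moves": [[-0.008,-0.0016,0.0134,0.002,0,0.012,50],[-0.008,-0.0015,0.0134,0.002,0,0.012,50],[-0.004,-0.0007,0.0067,0.001,0,0.006,50],[-0.0024,-0.0004,0.004,0,0,0.004,50],[0,0,0,0,0,0,50]]}}

```text
t: 2.4
eef_pos: [587.4, -10.1, 201.0]
tcp_rot: [-3.138, -0.001, 1.429]
ft_force: [0.5, 0.0, 0.8]
opening: 0.498
```

Run:
```python
from h import *
c=read_camera("wrist"); print(state()["eef_pos"],state()["tcp_rot"])
X=[circ(588.5,-9.5,165,8),circ(589,-10.5,45,28)]
crop(c,130,130,386,322,3,"pics/w2.png",[proj(c,x) for x in X])
plan([588.5,-9.5,136],1.43,5,[1,1,1,.7,.4])
```

```text
[587.57974391  -9.9663395  201.43192977] [-3.13850021e+00 -5.51108393e-04  1.42958046e+00]
[0.0001, 0.0003, 0.016, -0.001, -0.0, -0.0]
[0.0001, 0.0002, 0.016, -0.001, -0.0, -0.0]
[0.0001, 0.0002, 0.016, -0.001, -0.0, -0.0]
[0.0001, 0.0002, 0.0112, -0.001, -0.0, -0.0]
[0.0001, 0.0001, 0.0064, -0.0, -0.0, -0.0]
from [587.6 -10.  201.4] rot [-3.1385e+00 -6.0000e-04  1.4296e+00] t 2.45
```

View pics/w2.png

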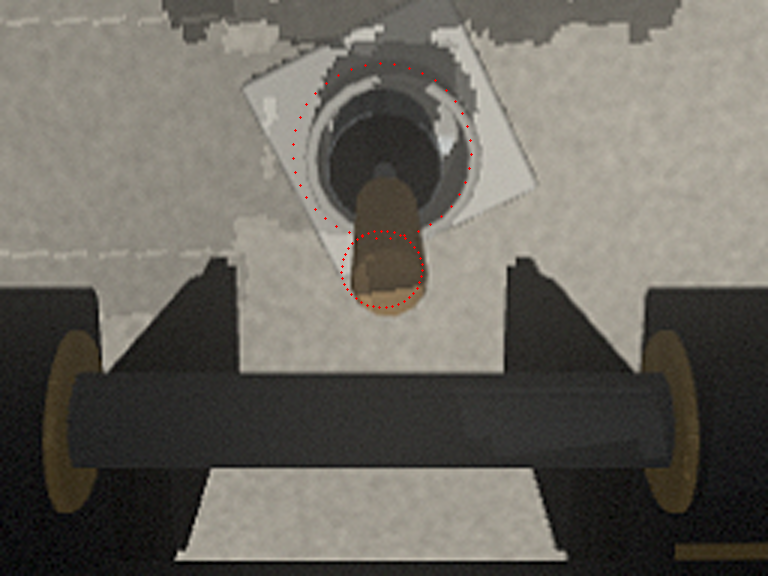

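Request:
{"op": "play_rows", "data": {"moves": [[-0.001,0.002,0.016,-0.001,0,0,50],[0,0.0005,0.016,-0.001,0,0,50],[0,0,0.016,-0.001,0,0,50],[0,0,0.0112,0,0,0,50],[0,0,0.006,0,0,0,50],[0,0,0,0,0,0,50]]}}

```text
t: 3.05
eef_pos: [591.4, -12.9, 137.5]
tcp_rot: [3.135, -0.001, 1.427]
ft_force: [0.5, 0.1, 0.9]
opening: 0.5
```

Run:
```python
from h import *
c=read_camera("wrist"); print(state()["eef_pos"],state()["tcp_rot"])
crop(c,130,100,386,292,3,"pics/w3.png")
```

```text
[591.6069203  -12.8912309  137.95435209] [ 3.13439921e+00 -7.46043912e-04  1.42703579e+00]
```

View pics/w3.png

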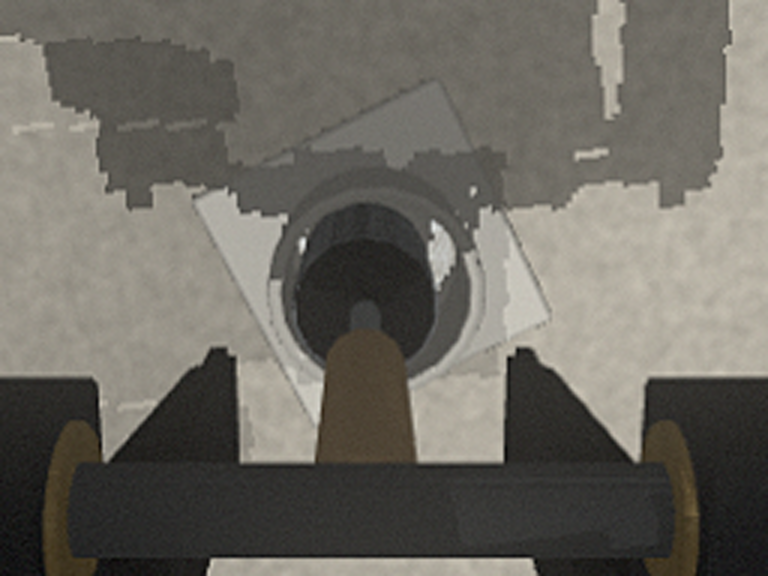

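Request:
{"op": "play_rows", "data": {"moves": [[0.0015,0,0.002,0.006,0,0,50],[0,0,0,0.001,0,0,10],[0,0,0,0,0,0,0],[0,0,0,0,0,0,0],[0,0,0,0,0,0,0],[0,0,0,0,0,0,0]]}}

```text
t: 3.7
eef_pos: [592.7, -11.3, 138.0]
tcp_rot: [3.139, -0.001, 1.427]
ft_force: [0.0, -0.0, -0.4]
opening: 0.163
```

Run:
```python
from h import *
plan([592,-11.5,275],1.43,5,[.6,1,1,1,.6])
```

```text
[-0.0, -0.0, -0.0196, 0.0, -0.0, -0.0]
[-0.0001, -0.0001, -0.0326, 0.001, -0.0, -0.001]
[-0.0001, -0.0001, -0.0326, 0.001, -0.0, -0.001]
[-0.0001, -0.0001, -0.0326, 0.001, -0.0, -0.001]
[-0.0, -0.0001, -0.0196, 0.0, -0.0, -0.0]
from [592.7 -11.3 138. ] rot [ 3.1386e+00 -8.0000e-04  1.4273e+00] t 3.7
```

Request:
{"op": "play_rows", "data": {"moves": [[0,0,-0.02,0.001,0,0,0],[0,0,-0.035,0,0,0,0],[0,0,-0.035,0,0,0,0],[0,0,-0.03,0,0,0,0],[0,0,-0.017,0,0,0,0]]}}

```text
t: 4.2
eef_pos: [591.1, -11.3, 276.7]
tcp_rot: [-3.136, -0.001, 1.427]
ft_force: [0.3, -0.5, -1.7]
opening: 0.165
```

Run:
```python
from h import *
plan([476.5,-311.7,272],1.43,12,[.3,.6,1,1,1,1,1,1,1,.6,.4,.2])
```

```text
[-0.0103, -0.0023, 0.0002, -0.0, -0.0, -0.0]
[-0.0207, -0.0046, 0.0003, -0.0, -0.0, -0.0]
[-0.0345, -0.0077, 0.0005, -0.001, -0.0, -0.0]
[-0.0345, -0.0078, 0.0005, -0.001, -0.0, -0.0]
[-0.0345, -0.0078, 0.0005, -0.001, -0.0, -0.0]
[-0.0345, -0.0078, 0.0005, -0.001, -0.0, -0.0]
[-0.0345, -0.0078, 0.0005, -0.001, -0.0, -0.0]
[-0.0345, -0.0078, 0.0005, -0.001, -0.0, -0.0]
[-0.0345, -0.0078, 0.0005, -0.001, -0.0, -0.0]
[-0.0207, -0.0047, 0.0003, -0.0, -0.0, -0.0]
[-0.0138, -0.0031, 0.0002, -0.0, -0.0, -0.0]
[-0.0069, -0.0016, 0.0001, -0.0, -0.0, -0.0]
from [591.1 -11.3 276.7] rot [-3.1361e+00 -7.0000e-04  1.4272e+00] t 4.2
```

Request:
{"op": "play_rows", "data": {"moves": [[-0.01,-0.002,0,-0.001,0,0,0],[-0.02,-0.005,0,-0.001,0,0,0],[-0.035,-0.008,0,-0.001,0,0,0],[-0.035,-0.008,0,-0.001,0,0,0],[-0.035,-0.008,0,0,0,0,0],[-0.035,-0.008,0,0,0,0,0],[-0.035,-0.008,0,0,0,0,0],[-0.035,-0.008,0,0,0,0,0]]}}

```text
t: 5.0
eef_pos: [496.5, -248.2, 270.6]
tcp_rot: [-3.136, -0.003, 1.433]
ft_force: [0.9, -0.4, -0.9]
opening: 0.165
```

Run:
```python
from h import *
plan([476.5,-311.7,275],1.43,5,[1,.7,.5,.3,.1])
```

```text
[-0.0252, -0.0043, -0.0018, -0.002, -0.001, 0.001]
[-0.0177, -0.003, -0.0012, -0.001, -0.001, 0.001]
[-0.0126, -0.0021, -0.0009, -0.001, -0.001, 0.001]
[-0.0076, -0.0013, -0.0005, -0.001, -0.0, 0.0]
[-0.0025, -0.0004, -0.0002, -0.0, -0.0, 0.0]
from [ 496.5 -248.2  270.6] rot [-3.1363e+00 -2.8000e-03  1.4334e+00] t 5.0
```

Request:
{"op": "play_rows", "data": {"moves": [[-0.024,-0.004,-0.002,-0.002,-0.001,0.001,0],[-0.017,-0.003,-0.001,-0.001,-0.001,0.001,0],[-0.01,-0.001,-0.001,-0.001,0,0,0],[-0.005,-0.001,0,-0.001,0,0,0],[0,0,0,0,0,0,0]]}}

```text
t: 5.5
eef_pos: [474.0, -309.0, 268.8]
tcp_rot: [-3.135, -0.004, 1.425]
ft_force: [-0.7, 0.4, -0.9]
opening: 0.161
```

Run:
```python
from h import *
c=read_camera("wrist");t=read_camera("top");s=read_camera("side"); st=state();print(st["eef_pos"],st["tcp_rot"])
X=[circ(476.5,-311.7,110,31),circ(476.5,-311.7,110,26),circ(476.5,-311.7,0,45)]
crop(c,100,50,420,290,2.4,"pics/w4.png",[proj(c,x) for x in X])
tp=Rot.from_euler("xyz",st["tcp_rot"]).apply([0,0,133])+st["eef_pos"];print("tip",tp)
X=X[:2]+[circ(tp[0],tp[1],tp[2],18)]
crop(t,310,150,430,240,6,"pics/t4.png",[proj(t,x) for x in X])
crop(s,270,50,370,180,4.5,"pics/s4.png",[proj(s,x) for x in X])
plan([476.5,-311.7,275],1.43,1)
```

```text
[ 474.50527749 -308.18121466  269.21904875] [-3.13515026 -0.00362492  1.4265388 ]
tip [ 473.72665103 -307.58094245  136.22268259]
[-0.0032, 0.0024, -0.0058, -0.006, -0.004, -0.003]
from [ 474.5 -308.2  269.2] rot [-3.1352 -0.0036  1.4265] t 5.65
```

View pics/w4.png

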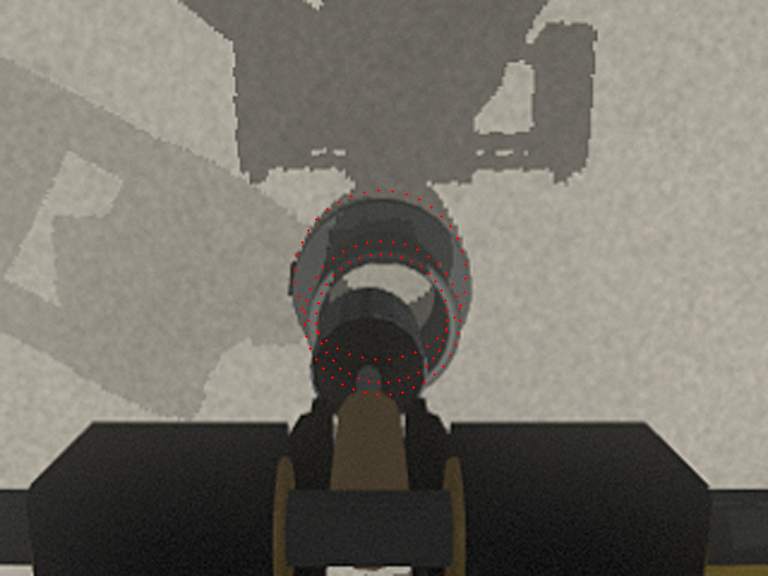

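View pics/t4.png

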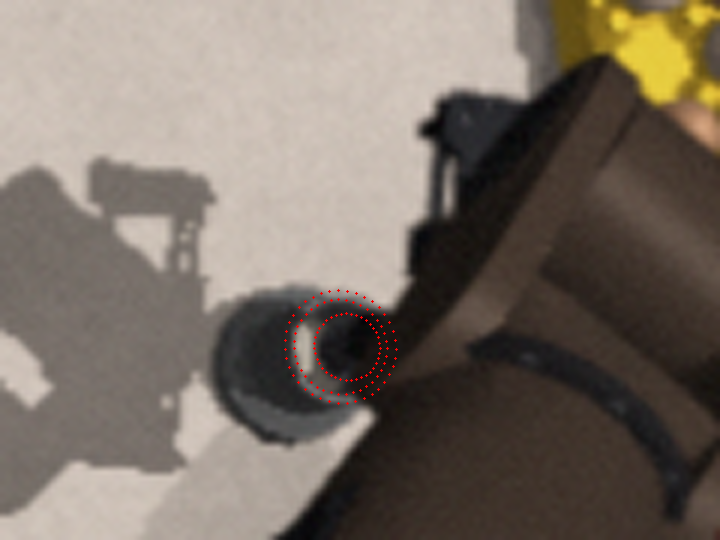

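View pics/s4.png

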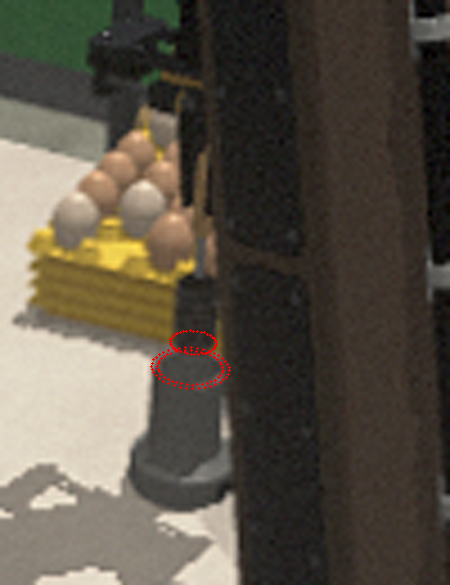

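Run:
```python
from h import *
c=read_camera("wrist");st=state();print(st["eef_pos"],st["tcp_rot"])
R=Rot.from_euler("xyz",st["tcp_rot"]);P=lambda z,r:R.apply(circ(0,0,z,r))+st["eef_pos"]
X=[circ(477.5,-315,110,31),circ(477.5,-315,110,26),circ(477.5,-315,0,45),P(133,18),P(73,18),P(38,8)]
crop(c,180,120,340,290,4,"pics/w5.png",[proj(c,x) for x in X])
```

```text
[ 474.59955009 -308.12363697  269.35231782] [-3.13535688 -0.00349085  1.42677404]
```

View pics/w5.png

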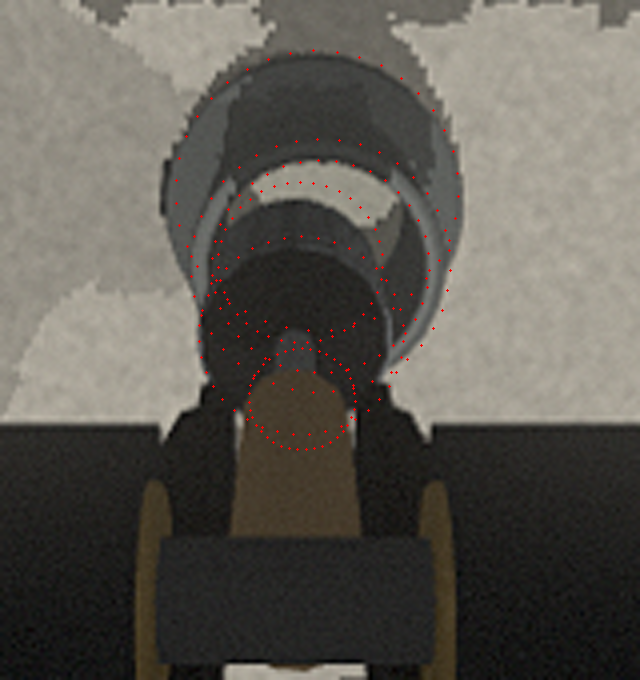

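Request:
{"op": "play_rows", "data": {"moves": [[-0.003,0.0036,0,-0.006,-0.0035,0,0],[0,0,0.015,0,0,0,0],[0,0,0.015,0,0,0,0],[0,0,0.01,0,0,0,0],[0,0,0,0,0,0,0]]}}

```text
t: 6.2
eef_pos: [480.1, -310.4, 229.0]
tcp_rot: [3.138, 0.002, 1.431]
ft_force: [-0.7, 1.0, -0.2]
opening: 0.164
```

Run:
```python
from h import *
c=read_camera("wrist");st=state();print(st["eef_pos"],st["tcp_rot"],st["ft_force"],st["moment"])
crop(c,180,120,340,290,4,"pics/w6.png")
plan([477.8,-311.5,210],1.43,1)
```

```text
[ 480.28236028 -310.53312201  229.7195281 ] [3.13732551e+00 2.45499602e-03 1.43049021e+00] [ 0.16188027 -0.84096939 -1.15799247] [-0.03249203 -0.08930648  0.0133281 ]
[-0.0013, -0.0024, 0.0197, 0.004, 0.002, 0.0]
from [ 480.3 -310.5  229.7] rot [3.1373e+00 2.5000e-03 1.4305e+00] t 6.25
```

View pics/w6.png

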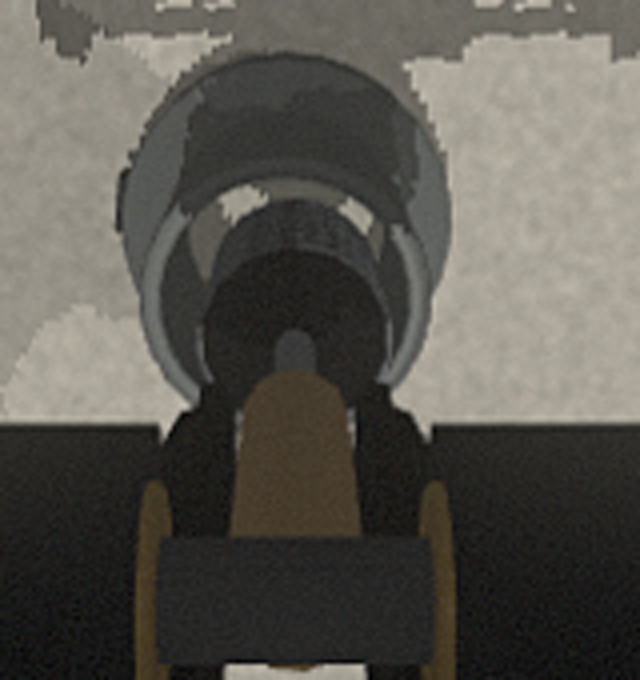

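Request:
{"op": "play_rows", "data": {"moves": [[-0.0015,-0.0015,0.015,0.003,0.002,0,0],[0,0,0.02,0.001,0,0,0],[0,0,0.014,0,0,0,0],[0,0,0.006,0,0,0,0],[0,0,0,0,0,0,0]]}}

```text
t: 6.75
eef_pos: [480.8, -312.9, 176.9]
tcp_rot: [3.136, 0.004, 1.431]
ft_force: [0.1, -0.2, 0.2]
opening: 0.163
```

Run:
```python
from h import *
c=read_camera("wrist");st=state();print(st["eef_pos"],st["tcp_rot"],st["ft_force"],st["moment"])
crop(c,180,120,340,290,4,"pics/w7.png")
```

```text
[ 480.88484247 -313.06041757  177.378075  ] [3.13519544 0.00423009 1.43141472] [-0.19744085 -0.33325204 -0.88348821] [-0.09546172 -0.0351558  -0.00472793]
```

View pics/w7.png

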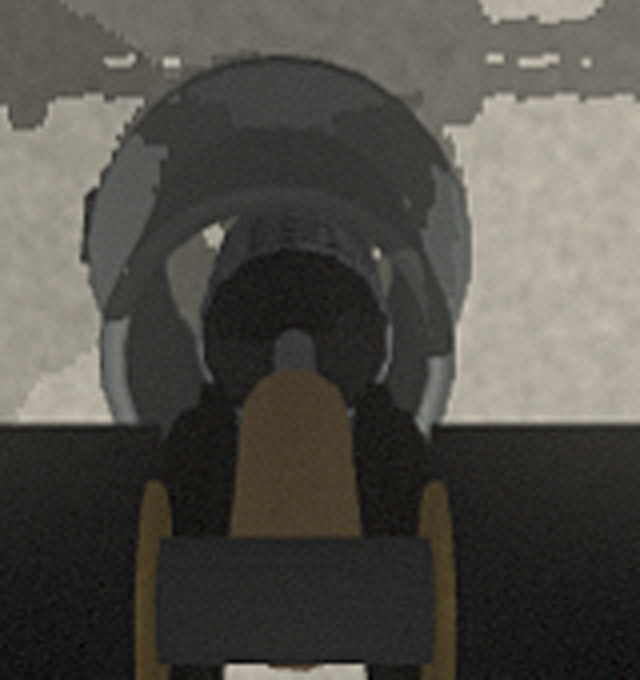

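Request:
{"op": "play_rows", "data": {"moves": [[0,-0.0028,0.003,0.006,0.003,0,0],[0,0,0.005,0.001,0.001,0,0],[0,0,0.003,0,0,0,0]]}}

```text
t: 7.1
eef_pos: [478.6, -313.2, 168.0]
tcp_rot: [3.14, 0.002, 1.432]
ft_force: [0.3, -0.4, -1.7]
opening: 0.164
```

Request:
{"op": "play_rows", "data": {"moves": [[0,0,0.003,0,0.001,0,0],[0,0,0.002,0,0,0,0]]}}

```text
t: 7.3
eef_pos: [478.7, -313.3, 162.8]
tcp_rot: [3.139, 0.001, 1.431]
ft_force: [-1.1, -0.1, 25.6]
opening: 0.161
```

Request:
{"op": "play_rows", "data": {"moves": [[0,0,-0.015,0,0,0,0],[0,0,-0.02,0,0,0,0],[0,0,-0.02,0,0,0,0],[0,0,-0.014,0,0,0,0],[0,0,-0.005,0,0,0,0],[0,0,0,0,0,0,0]]}}

```text
t: 7.9
eef_pos: [478.4, -313.1, 238.0]
tcp_rot: [3.141, -0.0, 1.431]
ft_force: [-1.1, -0.2, -1.1]
opening: 0.162
```

Run:
```python
from h import *
c=read_camera("wrist")
crop(c,180,120,340,290,4,"pics/w8.png")
plan([478,-312.5,180],1.43,1)
```

```text
[0.0005, -0.0003, 0.0575, 0.0, -0.0, 0.001]
from [ 478.3 -313.   237.5] rot [ 3.1415e+00 -4.0000e-04  1.4314e+00] t 7.95
```

View pics/w8.png

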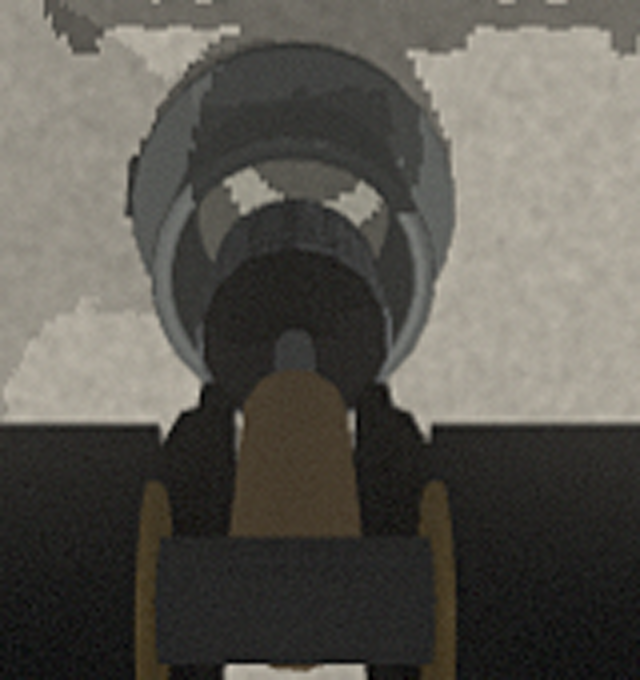

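Request:
{"op": "play_rows", "data": {"moves": [[0,0,0.015,0,0,0,0],[0,0,0.02,0.001,0.001,0,0],[0,0,0.018,0.002,0.001,0,0],[0,0,0.008,0.001,0,0,0],[0,0,0.003,0,0,0,0],[0,0,0.002,0,0,0,0]]}}

```text
t: 8.55
eef_pos: [477.5, -312.3, 166.0]
tcp_rot: [-3.134, -0.004, 1.431]
ft_force: [0.7, -0.9, -1.3]
opening: 0.16
```

Request:
{"op": "play_rows", "data": {"moves": [[0,0,0.002,-0.006,-0.003,0,0],[0,0,0.0015,-0.001,-0.001,0,0]]}}

```text
t: 8.75
eef_pos: [477.7, -312.5, 162.9]
tcp_rot: [3.14, 0.0, 1.431]
ft_force: [-0.7, -0.6, -0.9]
opening: 0.165
```

Request:
{"op": "play_rows", "data": {"moves": [[0,0,0.0015,0,0,0,0],[0,0,0.001,0,0,0,0]]}}

```text
t: 8.95
eef_pos: [478.2, -313.0, 162.9]
tcp_rot: [3.137, 0.002, 1.431]
ft_force: [-1.3, 1.2, 2.4]
opening: 0.163
```

Request:
{"op": "play_rows", "data": {"moves": [[0,0,0.0015,0,0,0,0]]}}

```text
t: 9.05
eef_pos: [478.3, -313.1, 162.8]
tcp_rot: [3.136, 0.003, 1.432]
ft_force: [-3.0, 2.1, 14.7]
opening: 0.164
```

Request:
{"op": "play_rows", "data": {"moves": [[0,0,-0.015,0.002,0.001,0,0],[0,0,-0.02,0,0,0,0],[0,0,-0.025,0,0,0,0],[0,0,-0.03,0,0,0,0],[0,0,-0.015,0,0,0,0],[0,0,-0.003,0,0,0,0]]}}

```text
t: 9.65
eef_pos: [477.9, -312.7, 276.7]
tcp_rot: [3.135, 0.004, 1.432]
ft_force: [1.5, 0.0, -0.3]
opening: 0.164
```

Run:
```python
from h import *
plan([592,-12,272],1.43,13,[.3,.6,1,1,1,1,1,1,1,.7,.5,.3,.1])
```

```text
[0.0099, 0.0023, 0.0001, 0.0, 0.0, 0.0]
[0.0198, 0.0045, 0.0002, 0.0, 0.0, 0.0]
[0.033, 0.0075, 0.0004, 0.001, 0.0, 0.0]
[0.033, 0.0075, 0.0004, 0.001, 0.0, 0.0]
[0.033, 0.0075, 0.0004, 0.001, 0.0, 0.0]
[0.033, 0.0075, 0.0004, 0.001, 0.0, 0.0]
[0.033, 0.0075, 0.0005, 0.001, 0.0, 0.0]
[0.033, 0.0075, 0.0005, 0.001, 0.0, 0.0]
[0.033, 0.0075, 0.0005, 0.001, 0.0, 0.0]
[0.0231, 0.0052, 0.0003, 0.0, 0.0, 0.0]
[0.0165, 0.0037, 0.0002, 0.0, 0.0, 0.0]
[0.0099, 0.0022, 0.0001, 0.0, 0.0, 0.0]
[0.0033, 0.0007, 0.0, 0.0, 0.0, 0.0]
from [ 477.9 -312.7  276.7] rot [3.1354 0.0042 1.4316] t 9.65
```

Request:
{"op": "play_rows", "data": {"moves": [[0.01,0.0023,0,0.001,0,0,0],[0.02,0.0045,0,0.001,0,0,0],[0.033,0.0075,0,0.001,0.001,0,0],[0.033,0.0075,0,0.001,0.001,0,0],[0.033,0.0075,0,0.001,0.001,0,0],[0.033,0.0075,0,0,0,0,0],[0.033,0.0075,0,0,0,0,0],[0.033,0.0075,0,0,0,0,0]]}}

```text
t: 10.45
eef_pos: [561.5, -84.6, 269.0]
tcp_rot: [-3.135, -0.001, 1.425]
ft_force: [-0.2, 0.2, -0.3]
opening: 0.162
```

Run:
```python
from h import *
plan([592,-12,240],1.43,6,[1,.8,.5,.3,.15,.05])
```

```text
[0.0272, 0.0071, 0.0103, -0.002, -0.0, -0.002]
[0.0218, 0.0057, 0.0083, -0.002, -0.0, -0.001]
[0.0136, 0.0036, 0.0052, -0.001, -0.0, -0.001]
[0.0082, 0.0021, 0.0031, -0.001, -0.0, -0.0]
[0.0041, 0.0011, 0.0016, -0.0, -0.0, -0.0]
[0.0014, 0.0004, 0.0005, -0.0, -0.0, -0.0]
from [561.5 -84.6 269. ] rot [-3.1347e+00 -8.0000e-04  1.4254e+00] t 10.45
```

Request:
{"op": "play_rows", "data": {"moves": [[0.026,0.007,0.008,-0.002,0,-0.002,0],[0.02,0.006,0.008,-0.002,0,-0.001,0],[0.013,0.0035,0.005,-0.001,0,-0.001,0],[0.008,0.002,0.003,-0.001,0,0,0],[0.003,0.001,0.0015,0,0,0,0],[0,0,0,0,0,0,0]]}}

```text
t: 11.05
eef_pos: [590.5, -8.8, 237.5]
tcp_rot: [-3.134, -0.001, 1.435]
ft_force: [0.4, -0.1, -0.3]
opening: 0.163
```

Run:
```python
from h import *
c=read_camera("wrist")
crop(c,180,90,340,260,4,"pics/w9.png")
plan([592,-12,200],1.43,1)
s=read_camera("side");crop(s,200,100,300,220,5,"pics/s9.png",[proj(s,circ(591.5,-12,45,24))])
```

```text
[-0.0027, 0.0021, 0.0377, -0.007, -0.001, 0.004]
from [590.5  -9.1 237.7] rot [-3.1344e+00 -1.3000e-03  1.4343e+00] t 11.1
```

View pics/w9.png

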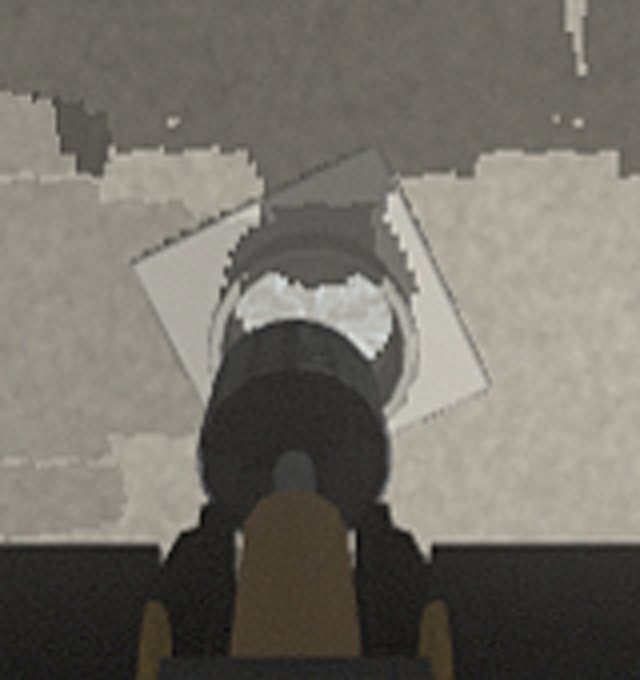

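View pics/s9.png

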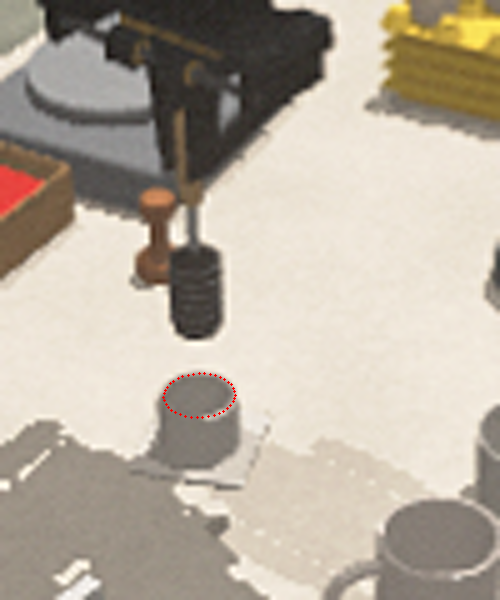

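Request:
{"op": "play_rows", "data": {"moves": [[-0.0025,0.002,0.013,-0.006,-0.001,0.004,0],[0,0,0.015,-0.001,0,0,0],[0,0,0.006,0,0,0,0],[0,0,0,0,0,0,0]]}}

```text
t: 11.55
eef_pos: [592.3, -15.2, 205.0]
tcp_rot: [3.138, 0.0, 1.426]
ft_force: [0.4, 0.0, 0.1]
opening: 0.163
```

Run:
```python
from h import *
c=read_camera("wrist")
st=state();R=Rot.from_euler("xyz",st["tcp_rot"]);print((R.apply([0,0,133])+st["eef_pos"]).round(1))
crop(c,180,90,340,260,4,"pics/w10.png",[proj(c,x) for x in [circ(592,-12,45,28)]])
plan([592,-12,200],1.43,1)
s=read_camera("side");crop(s,200,100,300,220,5,"pics/s10.png",[proj(s,circ(591.5,-12,45,24))])
t=read_camera("top");crop(t,240,140,320,200,8,"pics/t10.png",[proj(t,circ(591.5,-12,45,24))])
```

```text
[593.  -15.3  72.5]
[0.0031, -0.0009, 0.0055, 0.004, 0.0, -0.004]
from [592.5 -15.2 205.5] rot [3.1371e+00 1.0000e-04 1.4262e+00] t 11.6
```

View pics/w10.png

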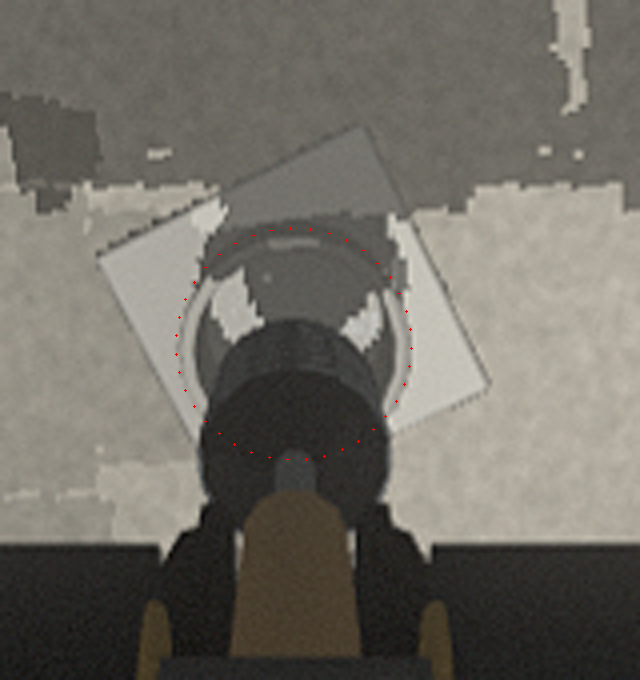

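View pics/s10.png

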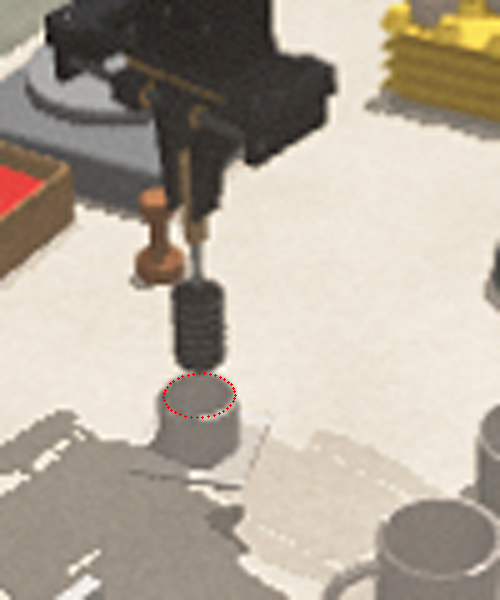

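View pics/t10.png

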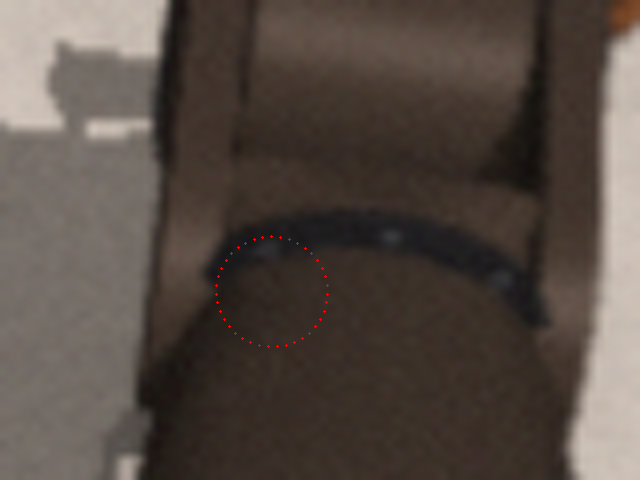

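Request:
{"op": "play_rows", "data": {"moves": [[0.0032,-0.0005,0.004,0.004,0,-0.003,0],[0,0,0.007,0,0,0,0],[0,0,0.006,0,0,0,0],[0,0,0,0,0,0,0]]}}

```text
t: 12.1
eef_pos: [593.1, -11.3, 188.7]
tcp_rot: [3.139, -0.0, 1.43]
ft_force: [-0.3, -0.0, -1.1]
opening: 0.16
```

Run:
```python
from h import *
c=read_camera("wrist")
crop(c,180,90,340,260,4,"pics/w11.png")
plan([592,-12,138],1.43,1)
s=read_camera("side");crop(s,200,100,300,220,5,"pics/s11.png")
```

```text
[-0.0008, -0.0013, 0.0511, 0.003, -0.0, 0.0]
from [593.2 -11.3 189.1] rot [ 3.1381e+00 -1.0000e-04  1.4301e+00] t 12.15
```

View pics/w11.png

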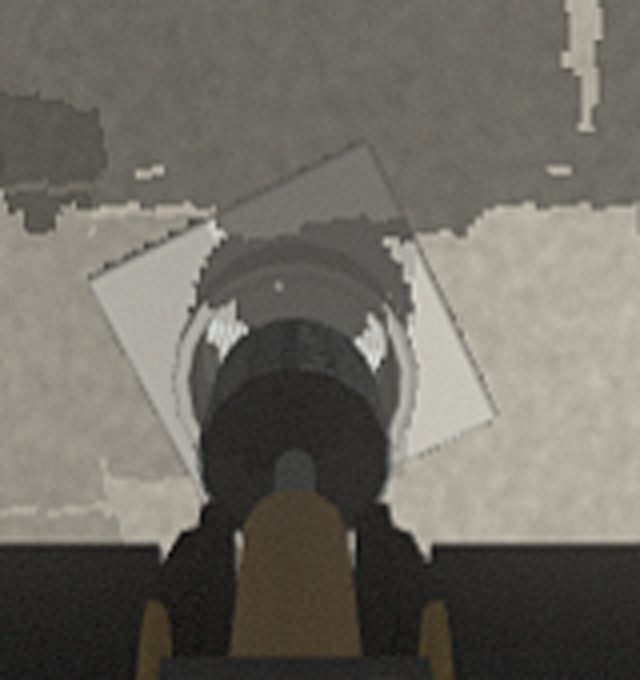

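View pics/s11.png

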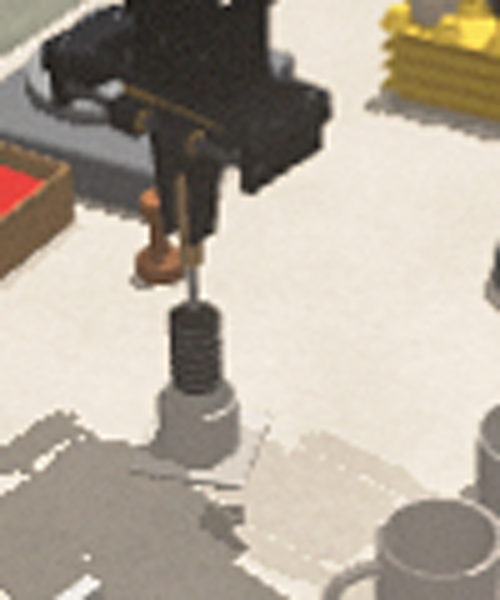

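Request:
{"op": "play_rows", "data": {"moves": [[-0.0018,-0.0012,0.008,0.003,0,0,0],[0,0,0.012,0,0,0,0],[0,0,0.008,0,0,0,0],[0,0,0,0,0,0,0]]}}

```text
t: 12.6
eef_pos: [591.8, -13.2, 159.0]
tcp_rot: [3.141, -0.0, 1.43]
ft_force: [0.1, 0.3, -1.0]
opening: 0.163
```

Run:
```python
from h import *
st=state(); print(st["eef_pos"],st["tcp_rot"],st["ft_force"],st["moment"])
s=read_camera("side");crop(s,200,100,300,220,5,"pics/s12.png")
```

```text
[591.7709152  -13.21299306 158.96947172] [ 3.14087601e+00 -5.69578912e-05  1.42992677e+00] [ 0.0944031   0.33370713 -0.95205017] [-0.0135838  -0.13944076 -0.05206874]
```

View pics/s12.png

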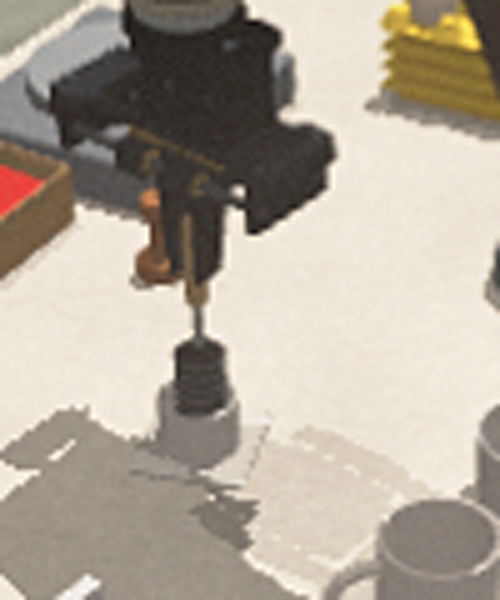

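Head is inside the cup (foot about z=26) with no side force. I'll lower it to the floor.

Request:
{"op": "play_rows", "data": {"moves": [[0,0,0.008,0,0,0,0],[0,0,0.008,0,0,0,0],[0,0,0.0035,0,0,0,0],[0,0,0.001,0,0,0,0]]}}

```text
t: 13.05
eef_pos: [592.5, -13.3, 137.8]
tcp_rot: [3.139, -0.0, 1.43]
ft_force: [-2.0, -0.5, 12.8]
opening: 0.165
```

Floor contact at 12.8 N. I'll raise it by a hair, then open.

Request:
{"op": "play_rows", "data": {"moves": [[0,0,0,0,0,0,0],[0,0,-0.0005,0,0,0,20],[0,0,0,0,0,0,40],[0,0,0,0,0,0,45],[0,0,0,0,0,0,45]]}}

```text
t: 13.55
eef_pos: [592.8, -13.3, 138.9]
tcp_rot: [3.138, -0.0, 1.43]
ft_force: [0.8, -0.4, -0.9]
opening: 0.396
```

Request:
{"op": "play_rows", "data": {"moves": [[0,0,-0.015,0,0,0,45],[0,0,-0.025,0,0,0,50],[0,0,-0.03,0,0,0,50],[0,0,-0.03,0,0,0,50],[0,0,-0.01,0,0,0,50]]}}

```text
t: 14.05
eef_pos: [591.6, -13.1, 250.6]
tcp_rot: [-3.141, -0.0, 1.43]
ft_force: [0.5, 1.0, -0.3]
opening: 0.498
```

Run:
```python
from h import *
s=read_camera("side");crop(s,200,100,300,220,5,"pics/s13.png")
c=read_camera("wrist");crop(c,0,0,512,384,1.5,"pics/w13.png")
plan([497,289.5,230],1.43,13,[.3,.6,1,1,1,1,1,1,1,.7,.5,.3,.1])
```

```text
[0.009, -0.0043, 0.0006, -0.0, -0.0, -0.0]
[0.0181, -0.0086, 0.0012, -0.0, -0.0, -0.0]
[0.0301, -0.0143, 0.002, -0.0, -0.0, -0.0]
[0.0301, -0.0143, 0.002, -0.0, -0.0, -0.0]
[0.0301, -0.0143, 0.002, -0.0, -0.0, -0.0]
[0.0301, -0.0143, 0.002, -0.0, -0.0, -0.0]
[0.0301, -0.0143, 0.002, -0.0, -0.0, -0.0]
[0.0301, -0.0143, 0.002, -0.0, -0.0, -0.0]
[0.0301, -0.0143, 0.002, -0.0, -0.0, -0.0]
[0.0211, -0.01, 0.0014, -0.0, -0.0, -0.0]
[0.0151, -0.0071, 0.001, -0.0, -0.0, -0.0]
[0.009, -0.0043, 0.0006, -0.0, -0.0, -0.0]
[0.003, -0.0014, 0.0002, -0.0, -0.0, -0.0]
from [591.2 -13.1 249. ] rot [-3.1394 -0.      1.43  ] t 14.15
```

View pics/s13.png

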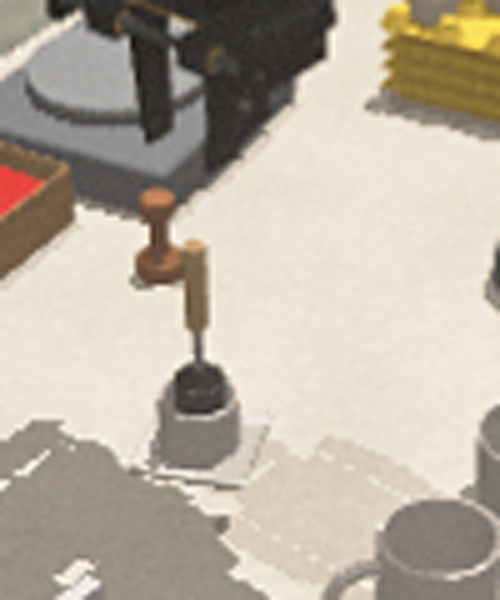

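View pics/w13.png

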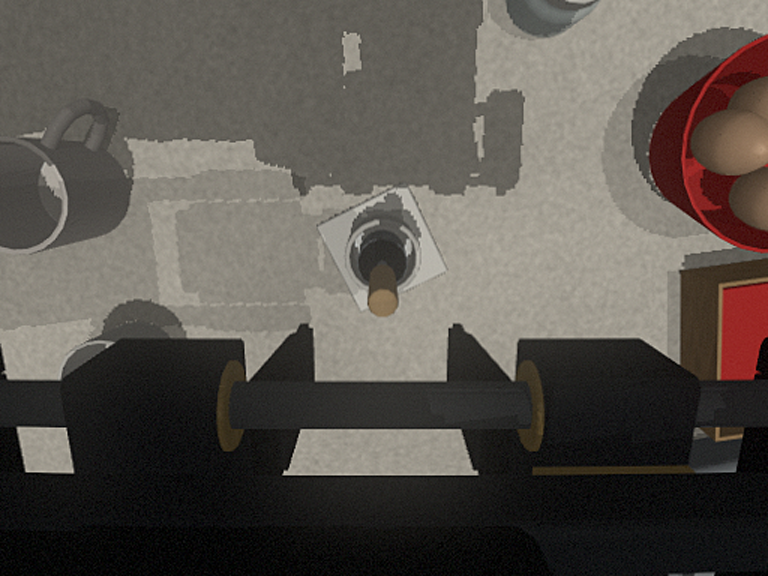

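The brush stands upright in its stand, clear of the fingers. Next is the tray.

Request:
{"op": "play_rows", "data": {"moves": [[0.009,-0.004,0,0,0,0,50],[0.018,-0.0085,0.001,0,0,0,50],[0.03,-0.014,0.002,0,0,0,50],[0.03,-0.014,0.002,0,0,0,50],[0.03,-0.014,0.002,0,0,0,50],[0.03,-0.014,0.002,0,0,0,50],[0.03,-0.014,0.002,0,0,0,50],[0.03,-0.014,0.002,0,0,0,50]]}}

```text
t: 14.95
eef_pos: [517.6, 212.9, 223.0]
tcp_rot: [-3.122, 0.004, 1.424]
ft_force: [-0.3, -0.2, -0.0]
opening: 0.497
```

Run:
```python
from h import *
plan([497,288,215],1.43,6,[1,.8,.5,.3,.15,.05])
```

```text
[0.0255, -0.0111, 0.003, -0.007, 0.001, -0.002]
[0.0204, -0.0089, 0.0024, -0.006, 0.001, -0.002]
[0.0128, -0.0055, 0.0015, -0.004, 0.001, -0.001]
[0.0077, -0.0033, 0.0009, -0.002, 0.0, -0.001]
[0.0038, -0.0017, 0.0004, -0.001, 0.0, -0.0]
[0.0013, -0.0006, 0.0001, -0.0, 0.0, -0.0]
from [517.6 212.9 223. ] rot [-3.1216  0.004   1.4238] t 14.95
```

Request:
{"op": "play_rows", "data": {"moves": [[0.0235,-0.01,0.002,-0.007,0.001,-0.002,50],[0.019,-0.009,0.002,-0.006,0.001,-0.002,50],[0.012,-0.005,0.001,-0.004,0.001,-0.001,50],[0.007,-0.003,0,-0.002,0,0,50],[0.003,-0.001,0,-0.001,0,0,50],[0,0,0,0,0,0,50]]}}

```text
t: 15.55
eef_pos: [492.7, 287.4, 210.5]
tcp_rot: [-3.132, 0.006, 1.434]
ft_force: [0.7, -0.0, 0.4]
opening: 0.502
```

Run:
```python
from h import *
c=read_camera("wrist")
def rect(x,y,a,hx,hy,z):
    R=Rot.from_euler("z",a,degrees=True).as_matrix()
    o=np.array([[-hx,-hy],[hx,-hy],[hx,hy],[-hx,hy],[-hx,-hy]],float)
    l=np.concatenate([np.linspace(o[i],o[i+1],40) for i in range(4)])
    return (np.c_[l,np.full(len(l),z)])@R.T+[x,y,0]
crop(c,60,40,440,340,2,"pics/w14.png",[proj(c,rect(497,289.5,-8,55,55,5)),proj(c,rect(497,289.5,-8,6,53,120))])
plan([497,289.5,180],np.radians(82),1)
```

```text
[0.0032, 0.0041, 0.0305, -0.01, 0.006, 0.002]
from [492.8 287.1 210.6] rot [-3.1318  0.0062  1.4337] t 15.6
```

View pics/w14.png

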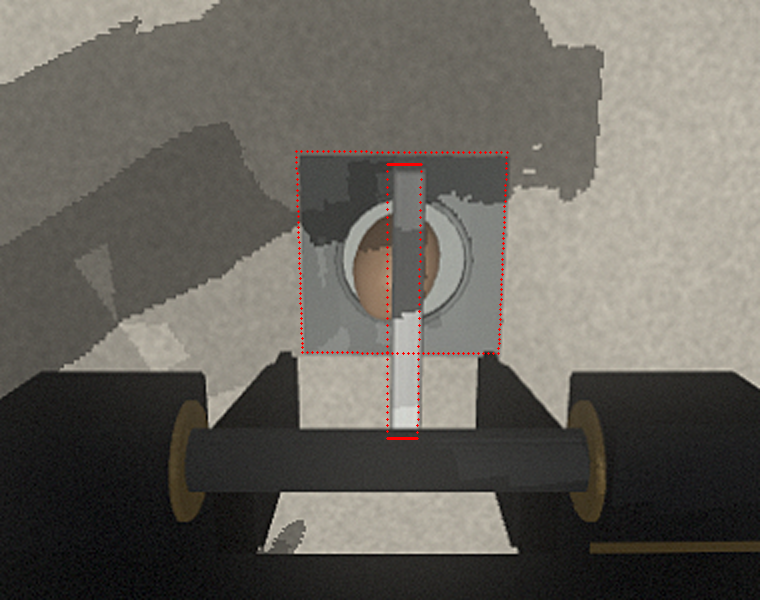

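Request:
{"op": "play_rows", "data": {"moves": [[0.002,0.0055,0.015,-0.008,0.005,0.002,50],[0,0,0.02,-0.001,0.001,0,50],[0,0,0.02,0,0,0,50],[0,0,0.012,0,0,0,50],[0,0,0,0,0,0,50]]}}

```text
t: 16.1
eef_pos: [501.1, 284.9, 142.7]
tcp_rot: [3.139, -0.001, 1.427]
ft_force: [-0.1, -0.3, 0.8]
opening: 0.501
```

Run:
```python
from h import *
c=read_camera("wrist")
crop(c,60,40,440,340,2,"pics/w15.png")
plan([498.5,289,105],np.radians(82),4)
```

```text
[0.0009, -0.0009, 0.0096, 0.001, -0.0, -0.001]
[0.0009, -0.0009, 0.0096, 0.001, -0.0, -0.001]
[0.0009, -0.0009, 0.0096, 0.001, -0.0, -0.001]
[0.0009, -0.0009, 0.0096, 0.001, -0.0, -0.001]
from [501.4 285.1 143.5] rot [ 3.1382e+00 -1.8000e-03  1.4266e+00] t 16.15
```

View pics/w15.png

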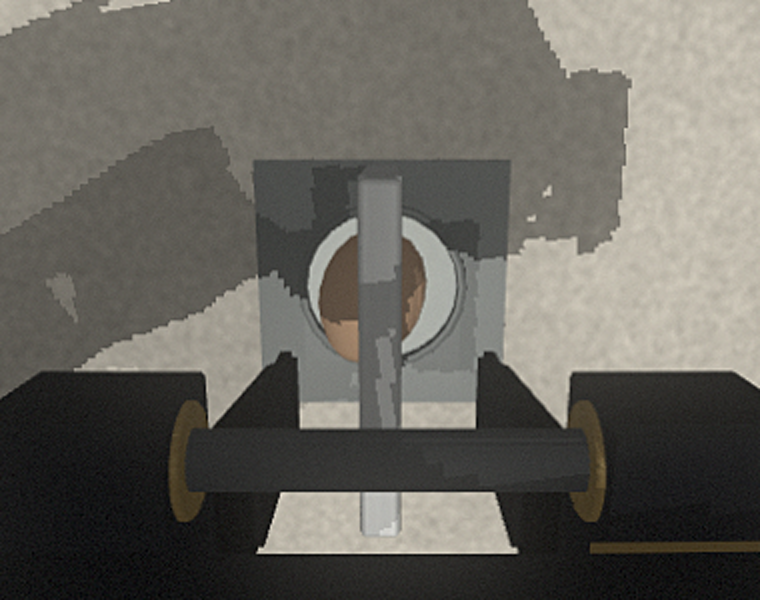

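Request:
{"op": "play_rows", "data": {"moves": [[0.003,-0.0023,0.009,0.002,0,-0.002,50],[0.001,0,0.014,0.001,0,0,50],[0,0,0.009,0,0,0,50],[0,0,0.003,0,0,0,50],[0,0,0,0,0,0,50]]}}

```text
t: 16.65
eef_pos: [500.6, 290.0, 107.4]
tcp_rot: [3.139, -0.003, 1.429]
ft_force: [-0.6, -0.1, 0.7]
opening: 0.498
```

Run:
```python
from h import *
c=read_camera("wrist")
crop(c,60,40,440,340,2,"pics/w16.png")
s=read_camera("side");crop(s,160,180,290,290,6,"pics/s16.png")
plan([499,289,105],np.radians(82),1)
```

```text
[-0.0013, -0.0017, 0.003, 0.003, -0.004, -0.003]
from [500.8 290.  108. ] rot [ 3.1383 -0.0038  1.4285] t 16.75
```

View pics/w16.png

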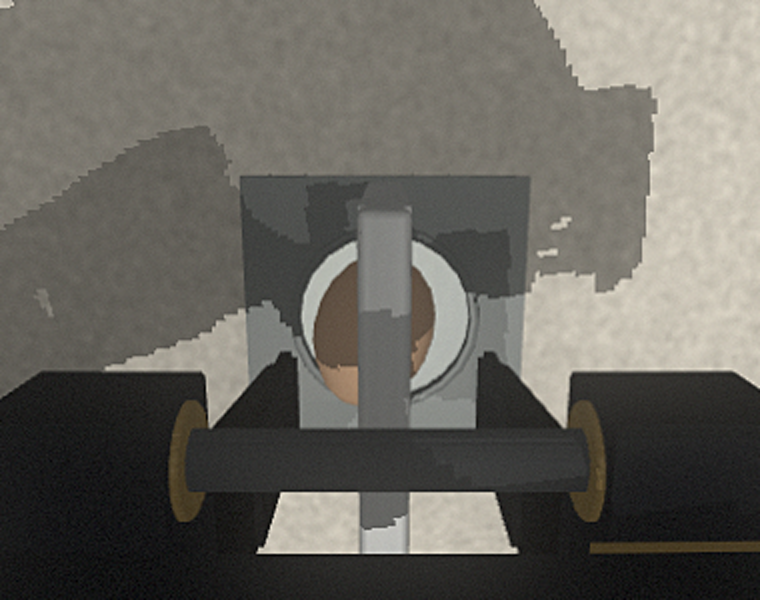

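View pics/s16.png

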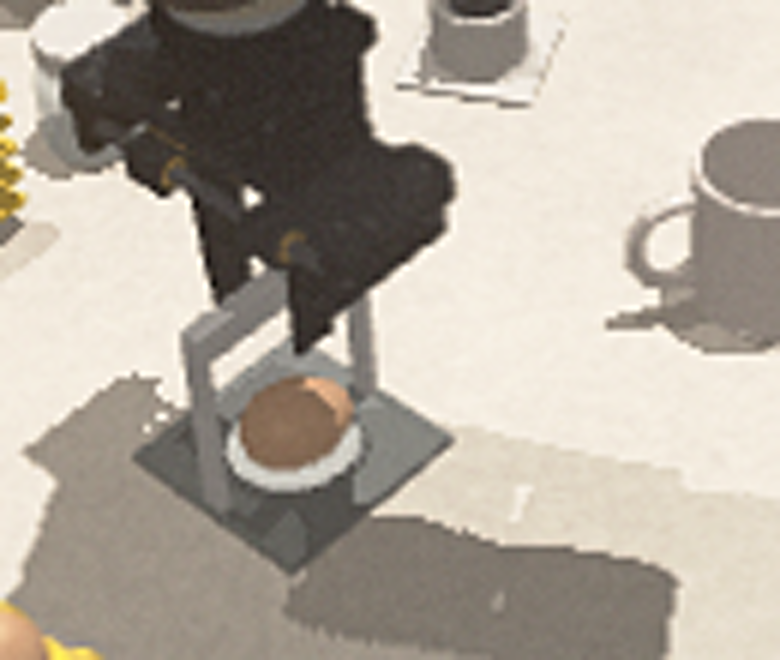

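Request:
{"op": "play_rows", "data": {"moves": [[-0.001,-0.0015,0.002,0.003,-0.004,-0.002,40],[0,0,0,0,0,0,25],[0,0,0,0,0,0,18],[0,0,0,0,0,0,14],[0,0,0,0,0,0,10],[0,0,0,0,0,0,0],[0,0,0,0,0,0,0],[0,0,0,0,0,0,0]]}}

```text
t: 17.55
eef_pos: [499.6, 289.3, 107.0]
tcp_rot: [3.14, -0.001, 1.431]
ft_force: [0.3, -0.1, -1.7]
opening: 0.122
```

Run:
```python
from h import *
st=state(); print(st["eef_pos"],st["tcp_rot"],st["ft_force"],st["moment"],st["opening"]*95)
```

```text
[499.59654262 289.34423176 106.95300009] [ 3.13963105e+00 -5.41111093e-04  1.43059007e+00] [ 0.31636429 -0.05457604 -1.71460295] [-0.00886063 -0.12775568 -0.00116847] 11.633360715617288
```

Request:
{"op": "play_rows", "data": {"moves": [[0,0,-0.002,0,0,0,0],[0,0,-0.003,0,0,0,0],[0,0,-0.005,0,0,0,0],[0,0,-0.006,0,0,0,0],[0,0,-0.006,0,0,0,0],[0,0,-0.004,0,0,0,0],[0,0,-0.002,0,0,0,0],[0,0,0,0,0,0,0]]}}

```text
t: 18.35
eef_pos: [499.0, 289.2, 137.3]
tcp_rot: [3.141, 0.0, 1.431]
ft_force: [-0.1, 0.0, -2.7]
opening: 0.123
```

Run:
```python
from h import *
st=state(); print(st["eef_pos"],st["tcp_rot"],st["ft_force"],st["moment"],st["opening"]*95)
s=read_camera("side");crop(s,160,150,290,260,6,"pics/s17.png")
c=read_camera("wrist");crop(c,60,40,440,340,2,"pics/w17.png")
```

```text
[498.95351459 289.16759323 137.29482722] [3.14082083e+00 1.39859508e-04 1.43060560e+00] [-0.07317364  0.01310621 -2.71809119] [ 0.00116003 -0.10331191  0.0146654 ] 11.64329544995931
```

View pics/s17.png

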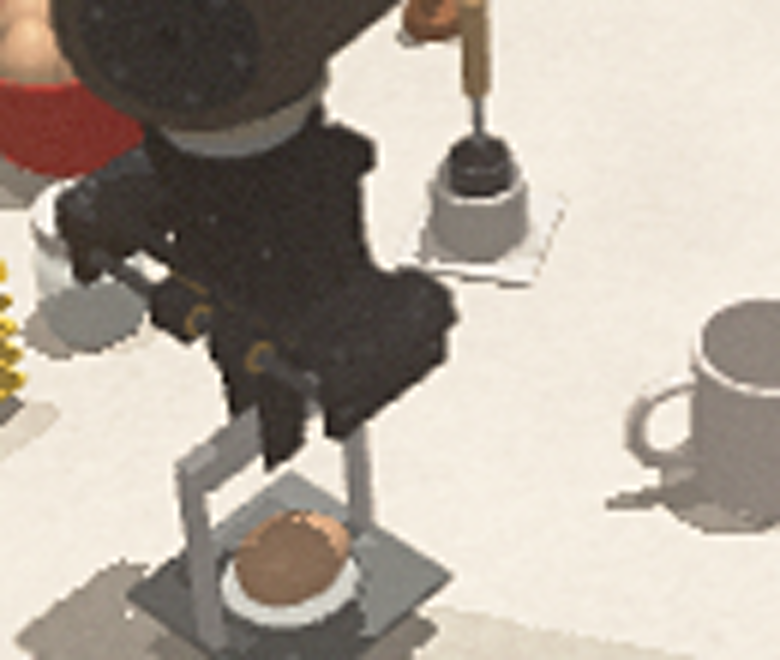

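View pics/w17.png

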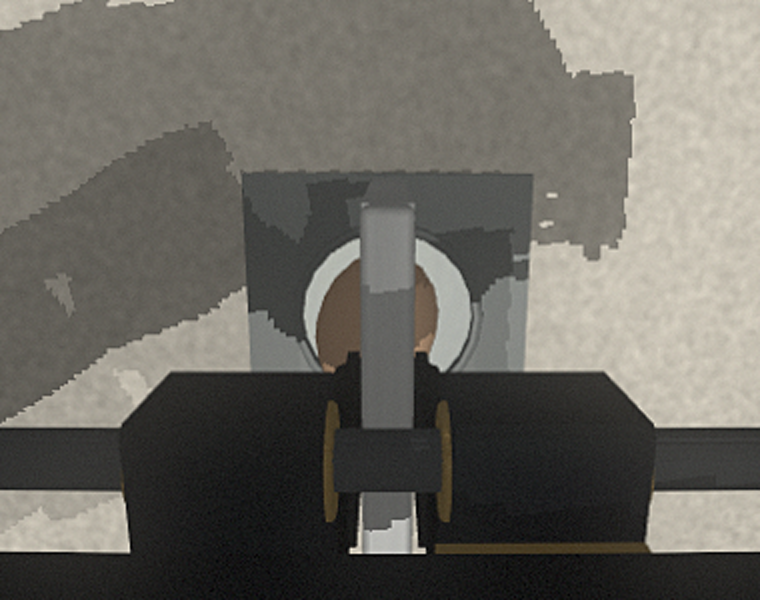

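Request:
{"op": "play_rows", "data": {"moves": [[0,0,-0.004,0,0,0,0],[0,0,-0.008,0,0,0,0],[0,0,-0.012,0,0,0,0],[0,0,-0.015,0,0,0,0],[0,0,-0.015,0,0,0,0],[0,0,-0.015,0,0,0,0],[0,0,-0.015,0,0,0,0],[0,0,-0.015,0,0,0,0]]}}

```text
t: 19.25
eef_pos: [498.1, 288.8, 242.8]
tcp_rot: [-3.14, 0.002, 1.431]
ft_force: [-0.6, -0.3, -2.1]
opening: 0.125
```

Request:
{"op": "play_rows", "data": {"moves": [[0,0,-0.015,0,0,0,0],[0,0,-0.013,0,0,0,0],[0,0,-0.01,0,0,0,0],[0,0,-0.007,0,0,0,0],[0,0,-0.004,0,0,0,0],[0,0,-0.002,0,0,0,0],[0,0,0,0,0,0,0]]}}

```text
t: 19.95
eef_pos: [497.7, 288.8, 302.0]
tcp_rot: [3.139, -0.001, 1.431]
ft_force: [-0.1, -0.8, -4.2]
opening: 0.125
```

Run:
```python
from h import *
c=read_camera("wrist");crop(c,60,40,440,340,1.5,"pics/w18.png")
plan([478,-312.5,297],1.431,34,[.15,.3,.45,.6,.8]+[1]*22+[.8,.6,.45,.3,.2,.1,.05])
```

```text
[-0.0033, 0.0004, 0.0, 0.0, -0.0, -0.0]
[-0.0067, 0.0007, 0.0, 0.0, -0.0, -0.0]
[-0.01, 0.0011, 0.0001, 0.0, -0.0, -0.0]
[-0.0134, 0.0014, 0.0001, 0.0, -0.0, -0.0]
[-0.0179, 0.0019, 0.0001, 0.0, -0.0, -0.0]
[-0.0223, 0.0024, 0.0002, 0.0, -0.0, -0.0]
[-0.0223, 0.0024, 0.0002, 0.0, -0.0, -0.0]
[-0.0223, 0.0024, 0.0002, 0.0, -0.0, -0.0]
[-0.0223, 0.0024, 0.0002, 0.0, -0.0, -0.0]
[-0.0223, 0.0024, 0.0002, 0.0, -0.0, -0.0]
[-0.0223, 0.0024, 0.0002, 0.0, -0.0, -0.0]
[-0.0223, 0.0024, 0.0002, 0.0, -0.0, -0.0]
[-0.0223, 0.0024, 0.0002, 0.0, -0.0, -0.0]
[-0.0223, 0.0024, 0.0002, 0.0, -0.0, -0.0]
[-0.0223, 0.0024, 0.0002, 0.0, -0.0, -0.0]
[-0.0223, 0.0024, 0.0002, 0.0, -0.0, -0.0]
[-0.0223, 0.0024, 0.0002, 0.0, -0.0, -0.0]
[-0.0223, 0.0024, 0.0002, 0.0, -0.0, -0.0]
[-0.0223, 0.0024, 0.0002, 0.0, -0.0, -0.0]
[-0.0223, 0.0024, 0.0002, 0.0, -0.0, -0.0]
[-0.0223, 0.0024, 0.0002, 0.0, -0.0, -0.0]
[-0.0223, 0.0024, 0.0002, 0.0, -0.0, -0.0]
[-0.0223, 0.0024, 0.0002, 0.0, -0.0, -0.0]
[-0.0223, 0.0024, 0.0002, 0.0, -0.0, -0.0]
[-0.0223, 0.0024, 0.0002, 0.0, -0.0, -0.0]
[-0.0223, 0.0024, 0.0002, 0.0, -0.0, -0.0]
[-0.0223, 0.0024, 0.0002, 0.0, -0.0, -0.0]
[-0.0179, 0.0019, 0.0001, 0.0, -0.0, -0.0]
[-0.0134, 0.0014, 0.0001, 0.0, -0.0, -0.0]
[-0.01, 0.0011, 0.0001, 0.0, -0.0, -0.0]
[-0.0067, 0.0007, 0.0001, 0.0, -0.0, -0.0]
[-0.0045, 0.0005, 0.0, 0.0, -0.0, -0.0]
[-0.0022, 0.0002, 0.0, 0.0, -0.0, -0.0]
[-0.0011, 0.0001, 0.0, 0.0, -0.0, -0.0]
from [497.7 288.7 301.8] rot [ 3.1390e+00 -1.0000e-03  1.4307e+00] t 20.0
```

View pics/w18.png

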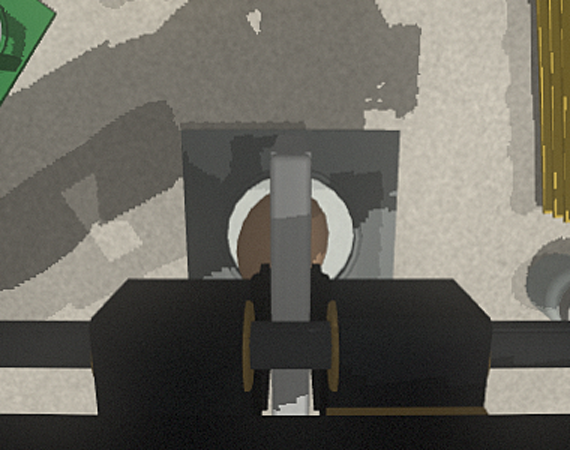

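Request:
{"op": "play_rows", "data": {"moves": [[-0.002,0,0,0.002,-0.001,0,0],[-0.004,0,0,0,0,0,0],[-0.006,0.0005,0,0,0,0,0],[-0.008,0.001,0,0,0,0,0],[-0.01,0.001,0,0,0,0,0],[-0.012,0.001,0,0,0,0,0],[-0.014,0.0015,0,0,0,0,0],[-0.016,0.0015,0,0,0,0,0]]}}

```text
t: 20.8
eef_pos: [493.2, 211.2, 300.1]
tcp_rot: [-3.14, 0.002, 1.432]
ft_force: [0.5, -0.2, -2.5]
opening: 0.127
```

Run:
```python
from h import *
plan([478,-312.5,297],1.431,30)
```

```text
[-0.0174, 0.0019, 0.0001, -0.0, 0.0, 0.0]
[-0.0174, 0.0019, 0.0001, -0.0, 0.0, 0.0]
[-0.0174, 0.0019, 0.0001, -0.0, 0.0, 0.0]
[-0.0174, 0.0019, 0.0001, -0.0, 0.0, 0.0]
[-0.0174, 0.0019, 0.0001, -0.0, 0.0, 0.0]
[-0.0174, 0.0019, 0.0001, -0.0, 0.0, 0.0]
[-0.0174, 0.0019, 0.0001, -0.0, 0.0, 0.0]
[-0.0174, 0.0019, 0.0001, -0.0, 0.0, 0.0]
[-0.0174, 0.0019, 0.0001, -0.0, 0.0, 0.0]
[-0.0174, 0.0019, 0.0001, -0.0, 0.0, 0.0]
[-0.0174, 0.0019, 0.0001, -0.0, 0.0, 0.0]
[-0.0174, 0.0019, 0.0001, -0.0, 0.0, 0.0]
[-0.0174, 0.0019, 0.0001, -0.0, 0.0, 0.0]
[-0.0174, 0.0019, 0.0001, -0.0, 0.0, 0.0]
[-0.0174, 0.0019, 0.0001, -0.0, 0.0, 0.0]
[-0.0174, 0.0019, 0.0001, -0.0, 0.0, 0.0]
[-0.0174, 0.0019, 0.0001, -0.0, 0.0, 0.0]
[-0.0174, 0.0019, 0.0001, -0.0, 0.0, 0.0]
[-0.0174, 0.0019, 0.0001, -0.0, 0.0, 0.0]
[-0.0174, 0.0019, 0.0001, -0.0, 0.0, 0.0]
[-0.0174, 0.0019, 0.0001, -0.0, 0.0, 0.0]
[-0.0174, 0.0019, 0.0001, -0.0, 0.0, 0.0]
[-0.0174, 0.0019, 0.0001, -0.0, 0.0, 0.0]
[-0.0174, 0.0019, 0.0001, -0.0, 0.0, 0.0]
[-0.0174, 0.0019, 0.0001, -0.0, 0.0, 0.0]
[-0.0174, 0.0019, 0.0001, -0.0, 0.0, 0.0]
[-0.0174, 0.0019, 0.0001, -0.0, 0.0, 0.0]
[-0.0174, 0.0019, 0.0001, -0.0, 0.0, 0.0]
[-0.0174, 0.0019, 0.0001, -0.0, 0.0, 0.0]
[-0.0174, 0.0019, 0.0001, -0.0, 0.0, 0.0]
from [493.2 211.2 300.1] rot [-3.1395e+00  1.8000e-03  1.4321e+00] t 20.8
```

Request:
{"op": "play_rows", "data": {"moves": [[-0.018,0.002,0,-0.001,0,0,0],[-0.018,0.002,0,-0.001,0,0,0],[-0.018,0.002,0,0,0,0,0],[-0.018,0.002,0,0,0,0,0],[-0.018,0.002,0,0,0,0,0],[-0.018,0.002,0,0,0,0,0],[-0.018,0.002,0,0,0,0,0],[-0.018,0.002,0,0,0,0,0]]}}

```text
t: 21.6
eef_pos: [486.5, 53.1, 301.6]
tcp_rot: [3.139, 0.002, 1.429]
ft_force: [0.7, -0.1, -4.2]
opening: 0.124
```

Request:
{"op": "play_rows", "data": {"moves": [[-0.018,0.002,0,0.002,0.001,0,0],[-0.018,0.002,0,0,0,0,0],[-0.018,0.002,0,0,0,0,0],[-0.018,0.002,0,0,0,0,0],[-0.018,0.002,0,0,0,0,0],[-0.018,0.002,0,0,0,0,0],[-0.018,0.002,0,0,0,0,0],[-0.018,0.002,0,0,0,0,0]]}}

```text
t: 22.4
eef_pos: [476.8, -104.4, 303.3]
tcp_rot: [3.138, 0.002, 1.425]
ft_force: [0.1, 0.7, -3.0]
opening: 0.126
```

Run:
```python
from h import *
c=read_camera("wrist");crop(c,60,40,440,340,1.5,"pics/w19.png")
plan([478,-312.5,297],1.431,12)
```

```text
[-0.017, 0.0026, 0.0006, 0.0, 0.0, -0.001]
[-0.017, 0.0026, 0.0006, 0.0, 0.0, -0.001]
[-0.017, 0.0026, 0.0006, 0.0, 0.0, -0.001]
[-0.017, 0.0026, 0.0006, 0.0, 0.0, -0.001]
[-0.017, 0.0026, 0.0006, 0.0, 0.0, -0.001]
[-0.017, 0.0026, 0.0006, 0.0, 0.0, -0.001]
[-0.017, 0.0025, 0.0006, 0.0, 0.0, -0.001]
[-0.017, 0.0025, 0.0006, 0.0, 0.0, -0.001]
[-0.017, 0.0025, 0.0005, 0.0, 0.0, -0.001]
[-0.017, 0.0025, 0.0005, 0.0, 0.0, -0.001]
[-0.017, 0.0025, 0.0005, 0.0, 0.0, -0.001]
[-0.017, 0.0025, 0.0005, 0.0, 0.0, -0.001]
from [ 476.8 -106.5  303.3] rot [3.1381 0.0032 1.4244] t 22.45
```

View pics/w19.png

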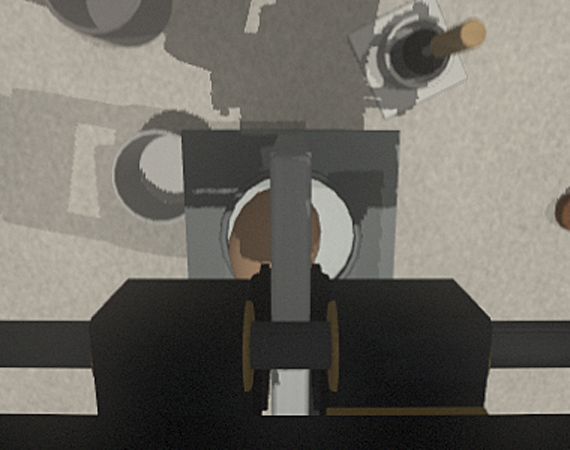

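Request:
{"op": "play_rows", "data": {"moves": [[-0.018,0.0025,0,0.002,0.002,-0.001,0],[-0.018,0.0025,0,0.001,0.001,-0.001,0],[-0.018,0.0025,0,0,0,-0.001,0],[-0.017,0.0025,0,0,0,-0.001,0],[-0.015,0.0025,0,0,0,0,0],[-0.013,0.002,0,0,0,0,0],[-0.011,0.002,0,0,0,0,0],[-0.009,0.0015,0,0,0,0,0]]}}

```text
t: 23.25
eef_pos: [473.3, -235.3, 304.3]
tcp_rot: [3.14, 0.0, 1.425]
ft_force: [-0.1, -0.7, -4.0]
opening: 0.122
```

Run:
```python
from h import *
plan([478,-312.5,290],1.431,9,[9,9,8,8,7,6,4,2,1])
```

```text
[-0.0126, 0.0026, 0.0024, 0.0, 0.0, -0.001]
[-0.0126, 0.0026, 0.0024, 0.0, 0.0, -0.001]
[-0.0112, 0.0023, 0.0021, 0.0, 0.0, -0.001]
[-0.0112, 0.0023, 0.0021, 0.0, 0.0, -0.001]
[-0.0098, 0.002, 0.0019, 0.0, 0.0, -0.001]
[-0.0084, 0.0017, 0.0016, 0.0, 0.0, -0.001]
[-0.0056, 0.0011, 0.0011, 0.0, 0.0, -0.0]
[-0.0028, 0.0006, 0.0005, 0.0, 0.0, -0.0]
[-0.0014, 0.0003, 0.0003, 0.0, 0.0, -0.0]
from [ 473.3 -235.3  304.3] rot [3.1399e+00 4.0000e-04 1.4250e+00] t 23.25
```

Request:
{"op": "play_rows", "data": {"moves": [[-0.009,0.002,0.001,0.001,0,-0.001,0],[-0.009,0.002,0.002,0.001,0,-0.001,0],[-0.009,0.002,0.002,0,0,-0.001,0],[-0.009,0.002,0.002,0,0,-0.001,0],[-0.008,0.002,0.002,0,0,-0.001,0],[-0.007,0.0015,0.001,0,0,0,0],[-0.005,0.001,0,0,0,0,0],[-0.003,0.001,0,0,0,0,0]]}}

```text
t: 24.05
eef_pos: [478.8, -300.9, 292.8]
tcp_rot: [-3.14, -0.0, 1.431]
ft_force: [-0.2, -0.1, -3.7]
opening: 0.126
```

Run:
```python
from h import *
plan([478.3,-312.5,280],1.431,3)
```

```text
[-0.0039, 0.0004, 0.0043, -0.0, -0.0, -0.0]
[-0.0039, 0.0004, 0.0043, -0.0, -0.0, -0.0]
[-0.0039, 0.0004, 0.0043, -0.0, -0.0, -0.0]
from [ 478.8 -300.9  292.8] rot [-3.1403e+00 -4.0000e-04  1.4308e+00] t 24.05
```

Request:
{"op": "play_rows", "data": {"moves": [[-0.004,0,0.003,-0.001,0,0,0],[-0.004,0,0.004,0,0,0,0],[-0.002,0,0.003,0,0,0,0],[0,0,0.001,0,0,0,0],[0,0,0,0,0,0,0]]}}

```text
t: 24.55
eef_pos: [477.2, -311.5, 280.7]
tcp_rot: [-3.141, -0.001, 1.431]
ft_force: [0.0, -0.4, -3.3]
opening: 0.121
```

```bash
cat >> h.py <<'E'
def rect(x,y,a,hx,hy,z):
    R=Rot.from_euler("z",a,degrees=True).as_matrix()
    o=np.array([[-hx,-hy],[hx,-hy],[hx,hy],[-hx,hy],[-hx,-hy]],float)
    l=np.concatenate([np.linspace(o[i],o[i+1],40) for i in range(4)])
    return (np.c_[l,np.full(len(l),z)])@R.T+[x,y,0]
def look(k):
    st=state();p=st["eef_pos"];print(p.round(1),np.round(st["tcp_rot"],4),st["ft_force"].round(1),st["moment"].round(3),st["opening"]*95)
    a=np.degrees(st["tcp_rot"][2])-90; z=p[2]-107
    X=[rect(p[0],p[1],a,55,55,z+5),rect(p[0],p[1],a,55,55,z),rect(p[0],p[1],a,6,53,z+120),circ(477.5,-312,110,31)]
    for n,b in(("wrist",(60,40,440,340,2)),("top",(300,140,440,245,5)),("side",(240,10,400,190,3.3))):
        c=read_camera(n);crop(c,*b,f"pics/{n}{k}.png");crop(c,*b,f"pics/{n}{k}o.png",[proj(c,x) for x in X])
E
python3 - <<'E'
from h import *
look(20)
E
```

```text
[ 477.2 -311.5  280.7] [-3.1412e+00 -6.0000e-04  1.4310e+00] [ 0.  -0.4 -3.3] [-0.026 -0.129 -0.027] 11.448786747409411
```

View pics/wrist20.png

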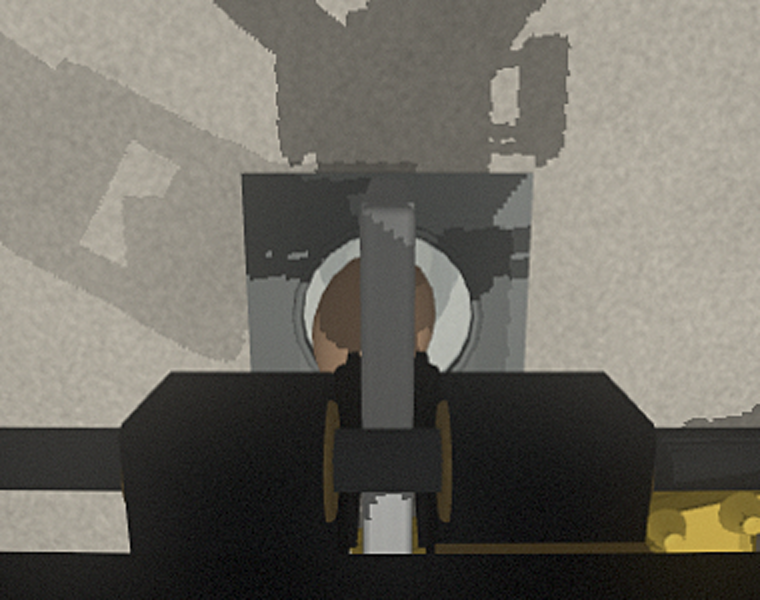

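View pics/top20o.png

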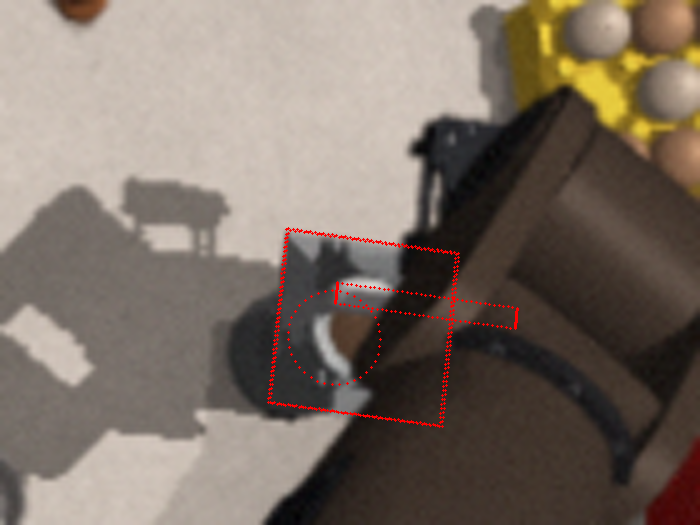

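View pics/side20o.png

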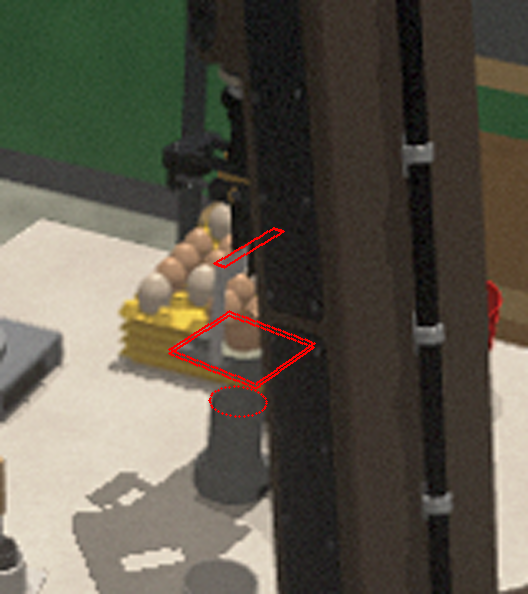

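Request:
{"op": "play_rows", "data": {"moves": [[-0.0005,0,0.003,0,0,0,0],[0,0,0.005,0,0,0,0],[0,0,0.006,0,0,0,0],[0,0,0.006,0,0,0,0],[0,0,0.005,0,0,0,0],[0,0,0.003,0,0,0,0],[0,0,0.001,0,0,0,0],[0,0,0,0,0,0,0]]}}

```text
t: 25.5
eef_pos: [477.3, -311.6, 249.2]
tcp_rot: [-3.141, -0.001, 1.432]
ft_force: [0.1, 0.3, -2.9]
opening: 0.118
```

Run:
```python
from h import *
plan([477.5,-312,247],1.431,1)
```

```text
[-0.0004, 0.0003, 0.0022, -0.0, -0.001, 0.001]
from [ 477.3 -311.6  249.2] rot [-3.1412e+00 -7.0000e-04  1.4315e+00] t 25.5
```

Request:
{"op": "play_rows", "data": {"moves": [[-0.0004,0.0003,0.0015,0,-0.001,0,0],[0,0,0.0007,0,0,0,0],[0,0,0,0,0,0,0],[0,0,0,0,0,0,0],[0,0,0,0,0,0,0]]}}

```text
t: 26.0
eef_pos: [477.7, -312.3, 247.4]
tcp_rot: [3.141, 0.001, 1.431]
ft_force: [-0.1, -0.5, -3.1]
opening: 0.127
```

Run:
```python
from h import *
look(21)
```

```text
[ 477.7 -312.3  247.4] [3.1410e+00 1.1000e-03 1.4314e+00] [-0.1 -0.5 -3.1] [-0.067 -0.136 -0.056] 12.052587007885826
```

View pics/top21.png

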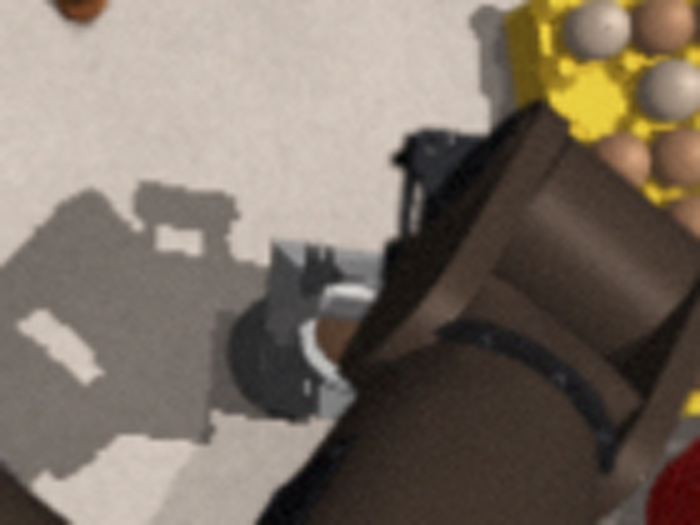

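View pics/top21o.png

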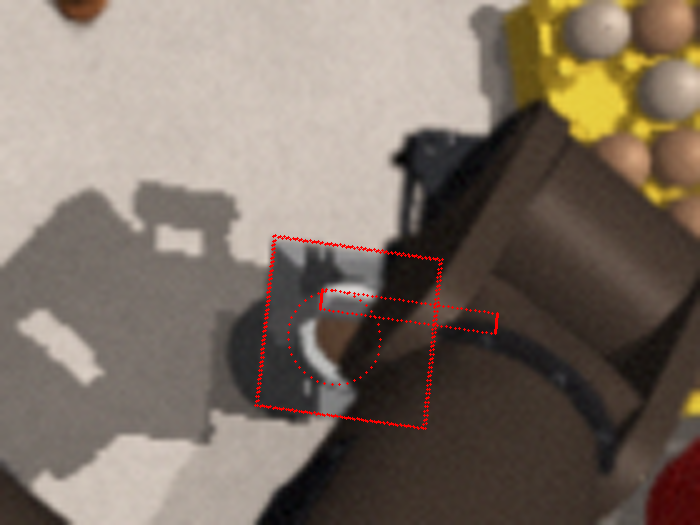

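View pics/side21.png

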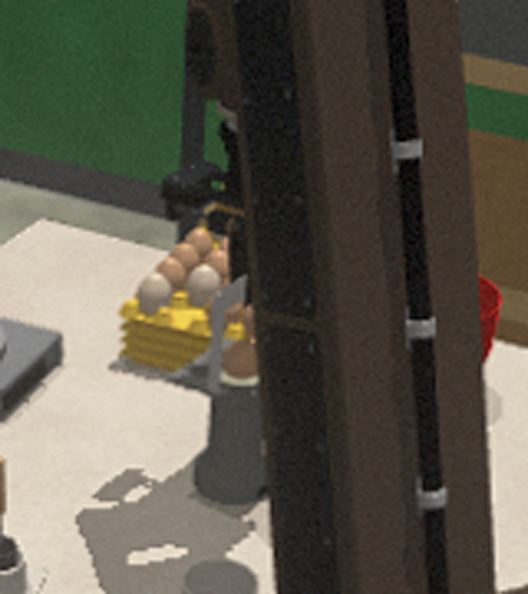

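View pics/wrist21o.png

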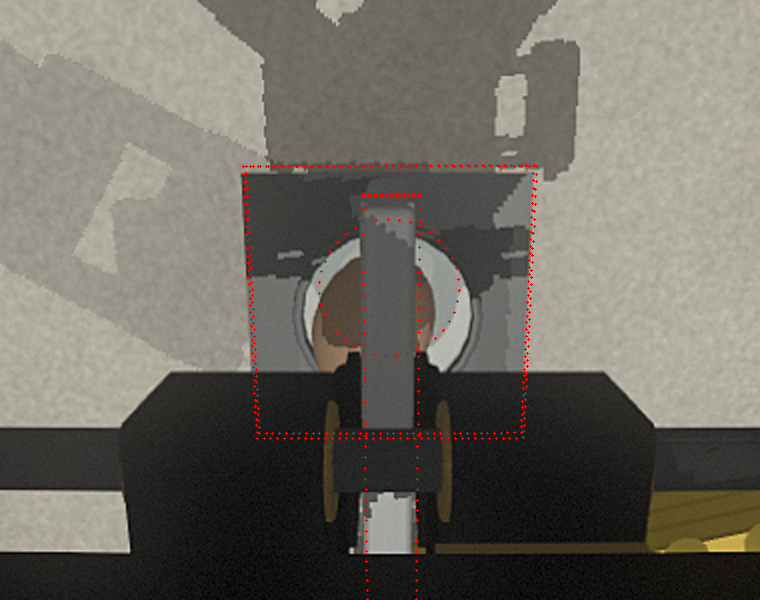

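Run:
```python
from h import *
t=read_camera("top");cv2.imwrite("pics/t22.png",t["img"][:,:,::-1])
st=state();print(st["eef_pos"],st["tcp_rot"],np.abs(st["qvel"]).max(),st["t"])
```

```text
[ 477.7425561  -312.24866488  247.34395391] [3.14105912e+00 1.05061037e-03 1.43153808e+00] 0.002919144451346502 26.2
```

View pics/t22.png

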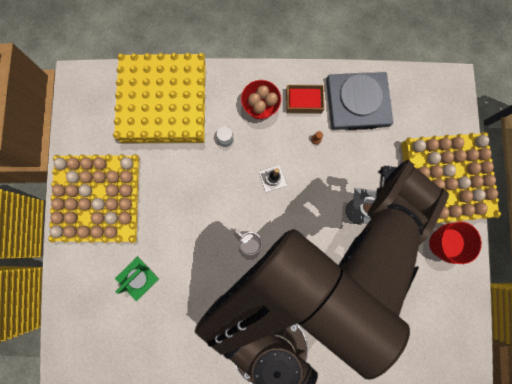

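The brush stands in its stand at (273,178). The jar (224,135), stamp (317,138) and mug (248,242) haven't moved, and the tray is still over the lamp at about (365,205). Handing in.

Run:
```python
from cell import *
print(job_done()); s=state(); print(s["eef_pos"],s["t"],s["opening"])
```

```text
the job is handed in; nothing more can be done
None
the job is handed in; nothing more can be done
```

I finished every step in the order asked and handed the job in at about 26 s; `job_done()` gave no verdict.

**Brushing:** Both strokes reached the lamp's floor, with contact forces of 26 N and 15 N. After the first stroke I drew the brush up to about 5 mm below the mouth, and after the second fully out. I then stood it in its stand and let go. The side, wrist and top pictures show it upright.

**Tray:** I lifted it by the bar and carried it with the tool's tilt at 4 mrad or less in the readings. The egg was still in its pocket in the last wrist picture.

**Last checks:**

| Check | Result |
|---|---|
| Arm position | (477.7, -312.2, 247.3) |
| Lamp axis | about (477.5, -312) |
| Tray underside | about 140 mm, so roughly 30 mm above the mouth (from arm height, not measured directly) |
| Tilt | about 1 mrad |
| Joint speeds | below 0.003 rad/s |
| Force on the tool | about 3 N, the tray's weight, so no sign of touching the lamp |

**Disagreements:** The wrist camera placed things about 3 mm further in -y than the top and side cameras. It did so equally for the lamp and the tray, so the centring between them should hold to about 2 mm.

**Mug, jar, stamp and pot:** The mug, jar and stamp look unmoved in the last top view. The arm hid the pot there. I last saw it clearly in a wrist picture during the tray carry, and I never touched it.

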